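Hold the top-heavy laser receiver mast plumb over the datum, then park it

ROBOT

A 6-joint arm with a two-finger parallel gripper is mounted at the origin on the work surface. World frame = base frame: x ahead of the robot, y to its left, z up, the work surface at z = 0. Lengths are in m, angles in rad, forces in N, time in s.
With the tool pointing down it reaches from about 0.3 to 0.875 m from the base axis. Payload 4.2 kg.
Tool frame: the origin (TCP) lies between the finger pads; the fingertips stand 17 mm ahead of it and the grasp point (between the pads) lies 2 mm behind it; z points along the fingers, y is the line along which they close (so a half turn about z gives the same grasp; the last joint's range is limited). The gripper opens to 85 mm and grips with 20 to 120 N. Pads are 22 mm wide; open, the fingers measure 114 mm over their backs; the gripper's body (76 mm by 85 mm) begins 54 mm behind the grasp point. The pads swing forward as they close: fully open they stand 13 mm farther back than shut.
Start: joints at [-1.127, 0.32, 1.565, -0, 1.257, -0.02], TCP at [0.257, -0.514, 0.211] pointing down, gripper open.
Joint ranges: [-3.11, 3.11], [-0.84, 2.01], [0.21, 2.61], [-1.34, 4.49], [0.05, 2.63], [-2.56, 2.56]. Speed limits (rad/s): [2.57, 2.57, 3.14, 3.14, 3.14, 3.14].

INTERFACE

Orientations are given as a rotation vector (axis times angle).
In Python, from station import readout, cams, close_job gives the robot as it stands. The module is installed in compiled form; this text tells all that it offers.
- The arm moves only by the shell command python3 -m jog 'ROWS' [OPENING]. ROWS is JSON, a list of rows, each an object of numbers: "tx", "ty", "tz": the shift along the tool's x, y, z scaled (see below); "rx", "ry", "rz": the turn, a rotation vector about the tool's x, y, z scaled (see below). In form: [{"tx": .., "ty": .., "tz": .., "rx": .., "ry": .., "rz": ..}, ...]. A call has 1 to 20 rows; each row is the pose to reach, as a shift and turn from the pose commanded when the call began, along the tool's axes at that moment; what a row does not reach only later rows make up. The controller multiplies each number of a shift by 50 cm and each number of a turn by 30 degrees. A row lasts 1/8 s, in which the tool goes at most 62.5 mm and 10.7 degrees, less where a joint would pass 70% of its speed; a pose out of reach is approached as far as the arm can. A call with a number of a shift or a turn outside -1 to 1 is refused whole. A call with a gripper value outside its range is refused whole. OPENING is the closure, from 0 (fully open) to 1 (shut), set as the call begins (- or left out, the last holds). The fingers move at their own pace and stop on an object; the grip force is fixed at half the most. Time passes only in rows, so rows that repeat a pose let the fingers close. It gives the time, the measured TCP pose, the force, the opening and the grip force at its end, in the units of the state.
- readout.observe(): the state, without advancing time (a new reading comes with each control period).
- cams.capture(name): name is "scene" or "top"; returns a dict with "color" (480x640x3 uint8, blue, green, red), "depth" (480x640 float32, m along the optical axis (not along the pixel's ray), 0 where there is no reading), "vertical_fov" (degrees; the focal length in pixels is half the picture's height over the tangent of half this angle, whatever the lens; pixels are square), "cx", "cy" (the principal point, pixels), "k1" (the pictures are not rectified: a ray, as slopes to the right and down, at radius r is drawn at 1 + k1 r^2 times it, then the intrinsics apply), "position" and "rotation" of the camera in the world. Camera axes: x right, y down, z forward; pixel columns grow to the right and rows downward; lengths in m; the calibration is good to about 2 mm. A picture is of the moment at which its call begins.
- close_job(): hands the job in; it is judged then, once.
The state is a dict: "clock": time; "qpos": joint angles; "joint_velocities": joint speeds; "tau": joint torques, N m; "tcp_pos": TCP position; "eef_rot": TCP orientation; "contact_force": force on the tool from outside, world axes, zero at the start; "torque": the same for the moment, N m; "gripper_width": finger opening in m; "grip_force": force on a finger pad.
Only numpy, scipy, OpenCV 4.12 (cv2) and the standard library are available. Lean on these libraries where they do the work, as an engineer would, in place of code of your own. Each camera call takes 0.05 s, during which the arm holds its last target. There are 200 camera calls.

TASK

Take the laser receiver stand by its black grip post, lift it two or three centimetres clear, bring its floppy, top-heavy mast upright by moving the stand alone, and hold it freely balanced and plumb, with the mast's hinge over the centre of the round datum disc, for 5 seconds while the reading is taken. Then park the stand in the rack: the mast upright between the two fork prongs, resting quietly against one of them, the base flat on the bench, and let go. Touch only the stand, never the mast, do not fling the mast against its stops, drop or tip the stand, and leave the other things alone.

Things in the scene. Friction and masses are not known exactly. Their poses are not given: they have to be found in the camera images.
- stand: Loose stand, about 0.85 kg with mast. Origin: underside, directly below the grip post; z up. Aluminium plate 240 (x) x 110 (y) x 12 mm, x = -65 to +175 mm. Steel ballast bar behind the post (x = -63 to -27, up to z = 28 mm). Two yoke cheeks, 32 mm wide in y, 8 mm thick (outer faces x = 97 and 163 mm, top z = 114 mm), carry the mast between them.
- grip (a point): Point in the black grip post, 85 mm above the stand's underside, axes as the stand. The post is 26 mm along x, 30 mm along y, from z = 12 to 105 mm above the underside: pinch it from above.
- hinge (a point): Point of the stand on the mast's hinge axis, 130 mm along the stand's +x from the grip post's axis, 100 mm above the underside.
- pivot (a joint): Mast angle q about the stand's +x axis, rad: 0 = square to the plate, + = leaning to the stand's -y; stops at +-0.25, starts on +0.25. Its weak spring (0.086 N m/rad) loses to gravity: unstable, time constant 0.42-0.62 s. Nominally q'' = 26.6 phi + 4.2 q + 2.7 a - phi'', with phi the plate's roll about its +x from level, a the hinge's acceleration along +y.
- mast: Top-heavy mast; origin on the hinge axis, z along the mast to its head. Steel rod 16 mm diameter, z = -40 to 130 mm; grey head 40 x 56 x 70 mm centred at z = 165; brass counterweight 40 mm diameter at z = -55. Nominal 0.32 kg (varies 6 percent), centre of mass 32 mm above the hinge, inertia about it 0.0038 kg m2. Hardly damped; a fast roll flings it off its stop.
- mast_neck (a point): Point on the mast's axis 90 mm above the hinge, where the rack's fork takes the rod.
- disc: Round steel datum disc, 100 mm diameter, 4 mm thick, fixed to the bench; origin: centre of its underside.
- rack: Fixed parking rack, mouth open to its -x. Origin: on the bench below the parked mast; the parked stand's x axis runs along the rack's x, its grip post at about x = -130 mm, its plate on the bare bench. Steel post at x = 85 mm; foot plate x = 75 to 165 mm, 150 mm wide, 10 mm thick.
- slot (a point): Middle of the rack's fork, 190 mm above the bench. Two prongs 12 mm thick run along the rack's x at y = -26 and +26 mm (40 mm clear), straight from x = -22 to +70 mm. The parked mast's neck belongs here; free to fall, it comes to rest against a prong at about 0.13 rad.
- mouth (a point): Mouth of the fork, 45 mm before the slot towards the rack's -x, same height: the prongs flare out here to y = -48 and +48 mm.
- glue: Bystander, leave alone: closed white glue bottle, 60 mm across, 170 mm tall.
- laser: Bystander, leave alone: grey laser unit, 70 x 90 mm, 102 mm tall.
- screws: Bystander, leave alone: open wooden screw box, 90 x 120 x 45 mm.
Things that resemble listed ones, but are neither listed nor needed, are in the scene too. Several things look just like the disc: the one meant starts farthest to the robot's left.

How it is judged:
By the outcome, as a careful person would: the job done as asked, in the order asked, and still so for the second after the job is handed in, with the robot touching nothing.
It also fails if it takes over 72 s, if anything falls off the work surface, if the arm or the gripper's body presses on something with over 40 N, if the wrist force passes 120 N, or if a joint passes its speed limit or range.

## Working session

There is one attempt and no reset: what is moved stays moved. The work goes in short steps, Python scripts to look and compute and a shell command to move; the robot and the scene stay as the last step left them, time stands still between calls to the robot, and variables do not carry over. Pictures are saved under pics/ and viewed, at most 10 in all, crops included, and the job is handed in when it is done.

```bash
ls; mkdir -p pics; cat > h.py <<'E'
import numpy as np,cv2
from station import readout,cams
def cap(n):
    c=cams.capture(n); return c
def K(c):
    f=240/np.tan(np.radians(c["vertical_fov"])/2); return f
def ray(c,u,v):
    f=K(c); x=(np.asarray(u,float)-c["cx"])/f; y=(np.asarray(v,float)-c["cy"])/f
    rd=np.hypot(x,y); r=rd.copy()
    for _ in range(20): r=rd/(1+c["k1"]*r*r)
    s=np.where(rd>0,r/np.maximum(rd,1e-9),1); return np.stack([x*s,y*s,np.ones_like(x*s)],-1)
def R(c):
    r=np.asarray(c["rotation"],float)
    from scipy.spatial.transform import Rotation as Q
    return r if r.shape==(3,3) else (Q.from_rotvec(r).as_matrix() if r.size==3 else Q.from_quat(r).as_matrix())
def atz(c,u,v,z):
    d=ray(c,u,v)@R(c).T; p=np.asarray(c["position"]); return p+d*((z-p[2])/d[...,2])[...,None]
def cloud(c):
    v,u=np.mgrid[0:480,0:640]; return (ray(c,u,v)*c["depth"][...,None])@R(c).T+np.asarray(c["position"])
E
python3 - <<'E'
from h import *
import pickle
for n in("scene","top"):
    c=cap(n); pickle.dump(c,open(n+".pkl","wb")); cv2.imwrite(f"pics/{n}0.png",c["color"])
    print(n,c["position"],c["rotation"],c["vertical_fov"],c["cx"],c["cy"],c["k1"])
print(readout.observe())
E
```

```text
pics
scene [1.67695224 1.02614835 1.18889326] [-0.98467312 -2.27357949  1.20103933] 42.43714197709764 316.35102783311993 238.57541554365892 0.0032101472721551435
top [ 0.27656334 -0.02763889  1.62003434] [-2.12904057  2.14066565 -0.16279984] 47.25111884336545 329.39491635243996 227.92662805327885 0.03660437186900222
{'clock': 0.1, 'qpos': array([-1.12700129e+00,  3.20202163e-01,  1.56554223e+00,  1.71268772e-05,
        1.25741036e+00, -1.99895987e-02]), 'joint_velocities': array([ 0.00050956,  0.00047902, -0.00244744,  0.0009142 ,  0.0005473 ,
       -0.00076827]), 'tau': array([ 7.04227969e-04, -4.16410840e+01, -2.34704769e+01,  1.29246355e-04,
        4.96068227e-03,  1.26398527e-05]), 'tcp_pos': array([ 0.25703319, -0.51384253,  0.21058693]), 'eef_rot': array([-3.05601467e+00, -7.21639711e-01,  4.90819512e-04]), 'contact_force': array([ 0.2052695 , -0.41934405,  0.91724102]), 'torque': array([-0.01945231,  0.01874304,  0.04805953]), 'grip_force': 0.0, 'gripper_width': 0.08547084693914064}
```

View pics/scene0.png

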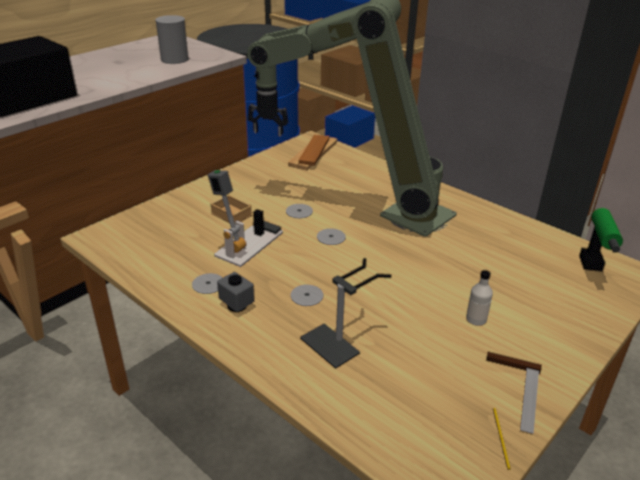

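View pics/top0.png

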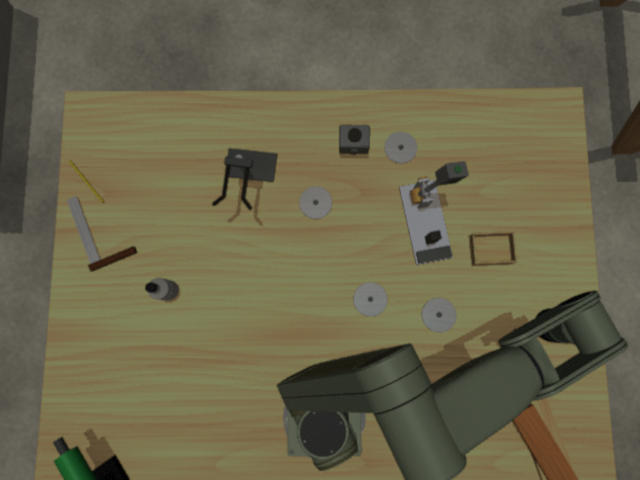

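The scene view shows the stand at about (245,240), with the mast leaning on its stop. The rack is at (345,290), and there are four discs at (299,211), (331,237), (307,295) and (208,284). In the top view +x is up and +y is left.

- **Discs:** the lookalikes in the top view are (316,203), (400,147), (370,299) and (439,315). The one farthest to the robot's left is (316,203).
- **Stand:** there is only one, with its post at about (432,238) and its hinge at about (424,193).
- **Rack:** its fork has prong tips at (217,204) and (249,207).

```bash
python3 - <<'E'
from h import *
import pickle
c=pickle.load(open("top.pkl","rb")); P=cloud(c)
im=c["color"]
a=cv2.resize(im[140:275,385:525],None,fx=4,fy=4,interpolation=cv2.INTER_CUBIC)
b=cv2.resize(im[135:230,200:340],None,fx=4,fy=4,interpolation=cv2.INTER_CUBIC)
b=np.vstack([b]);a=a[:,:]
cv2.imwrite("pics/cropA.png",a);cv2.imwrite("pics/cropB.png",b)
def sel(u0,u1,v0,v1,z0,z1):
    Q=P[v0:v1,u0:u1].reshape(-1,3); return Q[(Q[:,2]>z0)&(Q[:,2]<z1)]
pl=sel(385,470,170,275,.007,.020); r=cv2.minAreaRect(pl[:,:2].astype(np.float32)); print("plate",len(pl),r,cv2.boxPoints(r))
bt=sel(405,460,240,275,.022,.036);print("ballast",bt.mean(0),len(bt))
po=sel(415,460,215,250,.09,.115);print("post",len(po),po.mean(0),po.min(0),po.max(0))
ch=sel(405,445,165,215,.105,.12);print("cheek",len(ch),ch.mean(0),ch.min(0),ch.max(0))
hd=sel(420,480,150,195,.22,.36);print("head",len(hd),hd.mean(0),hd.min(0),hd.max(0))
for u,v in((316,203),(400,147),(370,299),(439,315)):
    print("disc",atz(c,u,v,.004))
pr=sel(200,290,140,225,.170,.215); r=cv2.minAreaRect(pr[:,:2].astype(np.float32));print("prong",len(pr),r, pr[:,2].mean())
ft=sel(200,290,140,225,.005,.016); r=cv2.minAreaRect(ft[:,:2].astype(np.float32));print("foot",len(ft),r,cv2.boxPoints(r))
# disc by centroid
q=im[185:222,298:335].astype(int); m=(q.max(2)-q.min(2))<25
ys,xs=np.nonzero(m);print("disc c",xs.mean()+298,ys.mean()+185,len(xs),atz(c,xs.mean()+298,ys.mean()+185,.004))
E
```

```text
plate 1937 ((0.5540841817855835, -0.309299498796463), (0.2527293860912323, 0.31426164507865906), 89.35696411132812) [[ 0.39554507 -0.4338928 ]
 [ 0.70978695 -0.4374197 ]
 [ 0.7126233  -0.18470621]
 [ 0.3983814  -0.18117929]]
ballast [ 0.45673855 -0.31879992  0.02842242] 405
post 112 [ 0.49923526 -0.3103099   0.10338393] [ 0.48612252 -0.32792424  0.09010866] [ 0.51323289 -0.29603601  0.1129859 ]
cheek 160 [ 0.62985867 -0.28536689  0.1117742 ] [ 0.59236297 -0.3074007   0.10521436] [ 0.66728739 -0.26661754  0.11963059]
head 590 [ 0.63014077 -0.32330131  0.28180341] [ 0.60918612 -0.36227727  0.22860536] [ 0.65912517 -0.29001684  0.30845194]
disc [0.61288493 0.02364813 0.004     ]
disc [ 0.78531457 -0.23268417  0.004     ]
disc [ 0.32594585 -0.13373887  0.004     ]
disc [ 0.27925224 -0.3326415   0.004     ]
prong 675 ((0.6364120244979858, 0.23309284448623657), (0.10663508623838425, 0.1454794555902481), 83.4173355102539) 0.19620211578297667
foot 1678 ((0.679631233215332, 0.24078305065631866), (0.2620846927165985, 0.2717357277870178), 0.27039065957069397) [[0.5479492  0.37603095]
 [0.5492315  0.10429829]
 [0.8113133  0.10553515]
 [0.81003094 0.3772678 ]]
disc c 315.20235294117646 202.1670588235294 850 [0.61545489 0.02604394 0.004     ]
```

View pics/cropA.png

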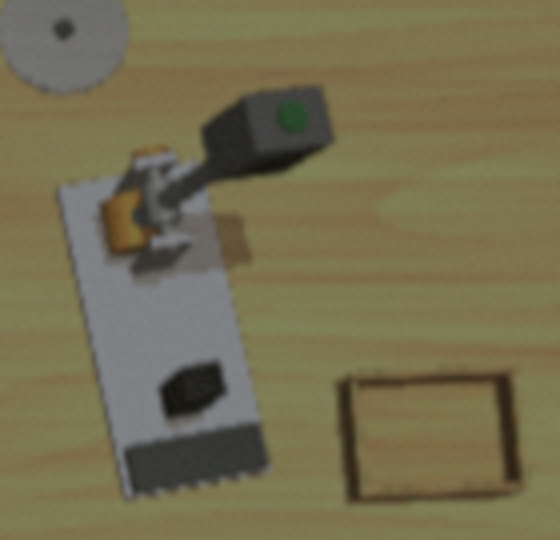

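View pics/cropB.png

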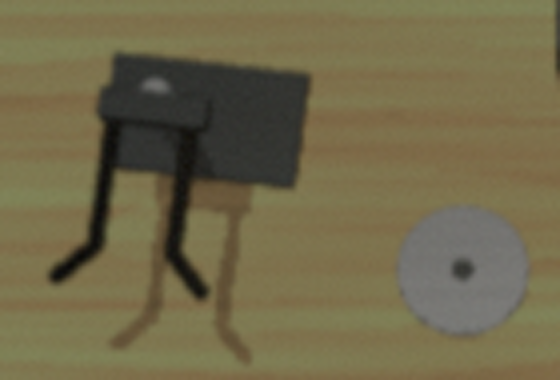

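```bash
python3 - <<'E'
from h import *
import pickle
c=pickle.load(open("top.pkl","rb"))
def g(off,x,y,z): return atz(c,(x+.5)/4-.5+off[0],(y+.5)/4-.5+off[1],z)[:2]
A=(385,140);B=(200,135)
fl=g(A,58,187,.012);rl=g(A,128,498,.012);rr=g(A,268,470,.012)
d=fl-rl;print("left edge len",np.linalg.norm(d),"yaw",np.arctan2(d[1],d[0]),"rear width",np.linalg.norm(rr-rl))
d/=np.linalg.norm(d);n=np.array([-d[1],d[0]])
print("origin from fl",fl-.175*d-.055*n,"hinge",fl-.045*d-.055*n)
t=[g(A,*p,.105) for p in((190,370),(222,362),(225,386),(193,396))];print("post top",np.mean(t,0))
f=[g(B,*p,.010) for p in((113,53),(310,75),(295,188))]
print("foot",f,np.linalg.norm(f[1]-f[0]),np.linalg.norm(f[2]-f[1]))
e=f[0]-f[1];print("rack yaw from foot",np.arctan2(-e[0],e[1]), "from side",np.arctan2(*(f[1]-f[2])[::-1]))
L=[g(B,*p,.190) for p in((112,125),(100,240),(55,278))];R_=[g(B,*p,.190) for p in((187,130),(173,250),(205,297))]
print("L",L,"R",R_)
for s in (L,R_): e=s[0]-s[1];print("prong yaw",np.arctan2(e[1],e[0]))
e=(f[0]-f[1]);e/=np.linalg.norm(e);x=np.array([e[1],-e[0]])
fc=(f[0]+f[2])/2;print("foot centre",fc,"rack origin from foot",fc-.12*x)
print("mid knees",(L[1]+R_[1])/2,"origin",(L[1]+R_[1])/2+.022*x, "tips mid",(L[2]+R_[2])/2,"gap",np.linalg.norm(L[1]-R_[1]),np.linalg.norm(L[2]-R_[2]))
print("disc",g(B,462,269,.004))
E
```

```text
left edge len 0.23832967242532754 yaw 0.1914043730132875 rear width 0.10486900774163961
origin from fl [ 0.49910278 -0.31337404] hinge [ 0.62672872 -0.28864312]
post top [ 0.50086316 -0.31500981]
foot [array([0.78431943, 0.29135325]), array([0.76615415, 0.14140181]), array([0.67815195, 0.15186088])] 0.15104770681909624 0.08862154999935151
rack yaw from foot -0.12055369527217402 from side -0.11829513226898057
L [array([0.67742793, 0.25521444]), array([0.59843674, 0.26134627]), array([0.57277428, 0.29057496])] R [array([0.67368395, 0.20478011]), array([0.59134239, 0.21259155]), array([0.55932362, 0.19072628])]
prong yaw -0.07747142512380109
prong yaw -0.09458322918924757
foot centre [0.73123569 0.22160706] rack origin from foot [0.61210662 0.23603849]
mid knees [0.59488956 0.23696891] origin [0.61672989 0.23432315] tips mid [0.56604895 0.24065062] gap 0.04926816841166466 0.10075057706130978
disc [0.61635243 0.02627584]
```

```bash
python3 -m jog '[{"tx":0.1,"ty":-0.02,"rz":0.1},{"tx":0.2,"ty":-0.05,"rz":0.2},{"tx":0.3,"ty":-0.07,"rz":0.3},{"tx":0.4,"ty":-0.09,"tz":0.02,"rz":0.4},{"tx":0.5,"ty":-0.12,"tz":0.05,"rz":0.5},{"tx":0.58,"ty":-0.135,"tz":0.08,"rz":0.523},{"tx":0.613,"ty":-0.143,"tz":0.1,"rz":0.523},{"tx":0.613,"ty":-0.143,"tz":0.1,"rz":0.523},{"tx":0.613,"ty":-0.143,"tz":0.1,"rz":0.523}]' 0
python3 - <<'E'
from h import *
c=cap("top");im=c["color"]
cv2.imwrite("pics/hover.png",cv2.resize(im[130:300,370:530],None,fx=3.5,fy=3.5,interpolation=cv2.INTER_CUBIC))
c=cap("scene");cv2.imwrite("pics/hover_s.png",cv2.resize(c["color"][130:290,180:340],None,fx=3.5,fy=3.5,interpolation=cv2.INTER_CUBIC))
E
```

```text
$[0]: bad value
```

View pics/hover_s.png

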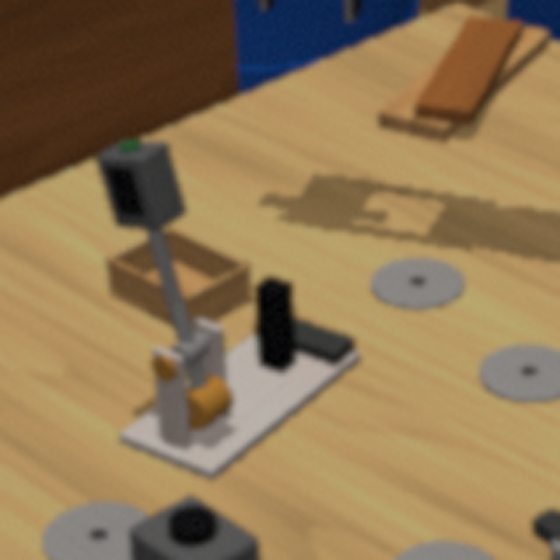

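The stand is clear, with the post standing free behind the yoke and the mast leaning to −y. The call was refused, so each row probably needs all six keys.

```bash
python3 -m jog '[{"tx":0.1,"ty":-0.02,"tz":0,"rx":0,"ry":0,"rz":0.1},{"tx":0.2,"ty":-0.05,"tz":0,"rx":0,"ry":0,"rz":0.2},{"tx":0.3,"ty":-0.07,"tz":0,"rx":0,"ry":0,"rz":0.3},{"tx":0.4,"ty":-0.09,"tz":0.02,"rx":0,"ry":0,"rz":0.4},{"tx":0.5,"ty":-0.12,"tz":0.05,"rx":0,"ry":0,"rz":0.5},{"tx":0.58,"ty":-0.135,"tz":0.08,"rx":0,"ry":0,"rz":0.523},{"tx":0.613,"ty":-0.143,"tz":0.1,"rx":0,"ry":0,"rz":0.523},{"tx":0.613,"ty":-0.143,"tz":0.1,"rx":0,"ry":0,"rz":0.523}]' 0
cat > m.py <<'E'
from h import *
from scipy.spatial.transform import Rotation as Q
from scipy.optimize import brentq
import sys,json
def stand(o=None):
    o=o or readout.observe(); T=Q.from_rotvec(o["eef_rot"]).as_matrix()
    Rs=T@np.diag([1,-1,-1.]); return Rs,o["tcp_pos"],o
# returns theta of mast (about stand x) rel. to vertical, from scene cloud
def theta(yaw,hinge,n="scene",th0=None):
    c=cap(n); P=cloud(c).reshape(-1,3); ok=c["depth"].ravel()>0
    Z=Q.from_euler("z",yaw).as_matrix(); L=(P-hinge)@Z
    cam=Z.T@(np.asarray(c["position"])-hinge)
    s=ok&(abs(L[:,0])<.034)&(np.hypot(L[:,1],L[:,2])>.138)&(np.hypot(L[:,1],L[:,2])<.215)&(L[:,2]>.1)&(abs(L[:,1])<.12)
    H=L[s]; 
    if len(H)<40: return None,len(H)
    ctr=np.median(H,0); H=H[np.linalg.norm(H-ctr,axis=1)<.06]; m=H.mean(0)
    half=np.array([.02,.028,.035])
    def ang(v): return np.arctan2(-v[1],v[2])
    def f(t):
        M=Q.from_euler("x",t).as_matrix(); ce=M@[0,0,.165]; w=0;a=0
        for i in range(3):
            nn=M[:,i]; s=np.sign((cam-ce)@nn); fc=ce+s*half[i]*nn
            A=np.prod(half)/half[i]*abs((cam-fc)@nn)/np.linalg.norm(cam-fc)**3
            w+=A; a=a+A*fc
        return ang(a/w)-ang(m)
    return brentq(f,-.9,.9),len(H)
E
python3 - <<'E'
from m import *
o=readout.observe();print(o["tcp_pos"],o["eef_rot"],o["contact_force"],o["torque"])
h=np.array([.627,-.288,.1])
for n in("scene","top"):
  for i in range(3): print(n,theta(.19,h,n))
E
```

```text
clock: 1.2
tcp_pos: [0.4991, -0.3126, 0.1603]
eef_rot: [-3.126, -0.301, 0.003]
contact_force: [-0.8, -0.3, 0.4]
gripper_width: 0.0856
grip_force: 0.0
[ 0.49910431 -0.31263368  0.16031113] [-3.1261946  -0.30057261  0.00333622] [-0.76552582 -0.33961271  0.42800162] [-0.01279284 -0.00916142 -0.0003374 ]
scene (0.2502218162913653, 467)
scene (0.24862614117730267, 469)
scene (0.24706708257663812, 472)
top (0.23453714024829495, 539)
top (0.2337497893354659, 540)
top (0.23490312992744183, 537)
```

```bash
python3 -m jog '[{"tx":0,"ty":0,"tz":0.05,"rx":0,"ry":0,"rz":0},{"tx":0,"ty":0,"tz":0.1,"rx":0,"ry":0,"rz":0},{"tx":0,"ty":0,"tz":0.14,"rx":0,"ry":0,"rz":0},{"tx":0,"ty":0,"tz":0.154,"rx":0,"ry":0,"rz":0},{"tx":0,"ty":0,"tz":0.154,"rx":0,"ry":0,"rz":0}]' 0
python3 -m jog '[{"tx":0,"ty":0,"tz":0,"rx":0,"ry":0,"rz":0},{"tx":0,"ty":0,"tz":0,"rx":0,"ry":0,"rz":0},{"tx":0,"ty":0,"tz":0,"rx":0,"ry":0,"rz":0},{"tx":0,"ty":0,"tz":0,"rx":0,"ry":0,"rz":0},{"tx":0,"ty":0,"tz":0,"rx":0,"ry":0,"rz":0},{"tx":0,"ty":0,"tz":0,"rx":0,"ry":0,"rz":0}]' 1
python3 - <<'E'
from m import *
o=readout.observe();print(o["tcp_pos"],o["eef_rot"],o["contact_force"],o["torque"])
c=cap("scene");cv2.imwrite("pics/grip.png",cv2.resize(c["color"][130:290,180:340],None,fx=3.5,fy=3.5,interpolation=cv2.INTER_CUBIC))
import pickle
c=cap("top");pickle.dump(c,open("top2.pkl","wb"))
P=cloud(c).reshape(-1,3)
h=np.array([.627,-.288,.1])
print(theta(.19,h))
s=(abs(P[:,0]-.63)<.06)&(abs(P[:,1]+.288)<.04)&(abs(P[:,2]-.112)<.007)
print("cheek",P[s].mean(0),s.sum())
E
```

```text
clock: 2.12
tcp_pos: [0.4992, -0.3136, 0.0845]
eef_rot: [3.127, 0.297, 0.0]
contact_force: [0.6, -0.5, 0.3]
gripper_width: 0.0857
grip_force: 0.0
clock: 2.88
tcp_pos: [0.4998, -0.3134, 0.0851]
eef_rot: [3.127, 0.298, 0.002]
contact_force: [-0.2, 1.3, 5.5]
gripper_width: 0.0004
grip_force: 2.8
[ 0.49980563 -0.31335018  0.0850535 ] [3.12671067e+00 2.97794123e-01 1.75229719e-03] [-0.181384    1.33372475  5.5045121 ] [ 0.19855169  0.05928259 -0.06990192]
(0.24458787239457375, 477)
cheek [ 0.63005065 -0.28573112  0.11204451] 152
```

View pics/grip.png

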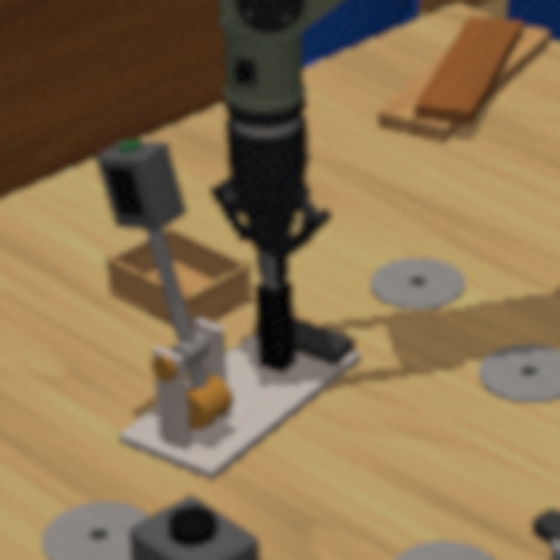

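The fingers shut completely without the post between them. They appear just above or behind the post's top, at about (270,265) in the crop, with the post top at (272,285). I'll measure the gripper and post from both depth clouds.

```bash
python3 - <<'E'
from m import *
import pickle
c=cap("scene");P=cloud(c);L=P.reshape(-1,3)-[.4998,-.3134,0];
s=(np.hypot(L[:,0],L[:,1])<.09)&(L[:,2]>.03)&(L[:,2]<.28);L=L[s]
for z in np.arange(.03,.28,.01):
    q=L[(L[:,2]>=z)&(L[:,2]<z+.01)&(np.hypot(L[:,0],L[:,1])<.06)]
    if len(q): print("%.2f"%z,len(q),q.mean(0).round(3),q.min(0)[:2].round(3),q.max(0)[:2].round(3))
c=pickle.load(open("top2.pkl","rb"))
t=cap("top");im=t["color"]
cv2.imwrite("pics/t2.png",cv2.resize(im[150:275,370:500],None,fx=4.5,fy=4.5,interpolation=cv2.INTER_CUBIC))
E
```

```text
0.03 40 [-0.004  0.01   0.034] [-0.053 -0.01 ] [0.023 0.036]
0.04 31 [0.008 0.007 0.045] [-0.007 -0.015] [0.018 0.019]
0.05 24 [0.008 0.007 0.056] [-0.014 -0.013] [0.017 0.019]
0.06 23 [0.006 0.008 0.065] [-0.012 -0.013] [0.02  0.021]
0.07 31 [0.009 0.007 0.075] [-0.01  -0.013] [0.022 0.021]
0.08 26 [0.009 0.009 0.086] [-0.012 -0.013] [0.019 0.023]
0.09 30 [0.006 0.009 0.095] [-0.015 -0.005] [0.018 0.022]
0.10 31 [0.006 0.006 0.104] [-0.01  -0.013] [0.024 0.021]
0.11 22 [0.003 0.008 0.116] [-0.013 -0.012] [0.015 0.018]
0.12 18 [0.008 0.005 0.124] [-0.009 -0.009] [0.018 0.022]
0.13 24 [0.006 0.006 0.134] [-0.012 -0.013] [0.017 0.02 ]
0.14 23 [0.009 0.007 0.145] [-0.    -0.019] [0.017 0.027]
0.15 46 [0.007 0.004 0.155] [-0.017 -0.042] [0.021 0.036]
0.16 52 [0.008 0.004 0.164] [-0.017 -0.039] [0.024 0.045]
0.17 69 [0.01  0.005 0.175] [-0.022 -0.049] [0.025 0.054]
0.18 69 [ 0.011 -0.001  0.184] [-0.019 -0.054] [0.027 0.057]
0.19 66 [0.01  0.006 0.194] [-0.018 -0.054] [0.026 0.057]
0.20 88 [0.01  0.013 0.205] [-0.013 -0.05 ] [0.03  0.059]
0.21 50 [0.009 0.013 0.214] [-0.019 -0.037] [0.027 0.047]
0.22 28 [0.003 0.035 0.224] [-0.017  0.017] [0.014 0.048]
0.23 47 [0.019 0.023 0.236] [-0.016 -0.019] [0.04  0.046]
0.24 62 [0.02  0.025 0.245] [-0.015 -0.015] [0.04  0.044]
0.25 65 [0.021 0.025 0.255] [-0.02  -0.015] [0.042 0.043]
0.26 64 [0.02  0.025 0.265] [-0.017 -0.012] [0.043 0.042]
0.27 91 [0.019 0.019 0.275] [-0.028 -0.035] [0.043 0.041]
```

View pics/t2.png

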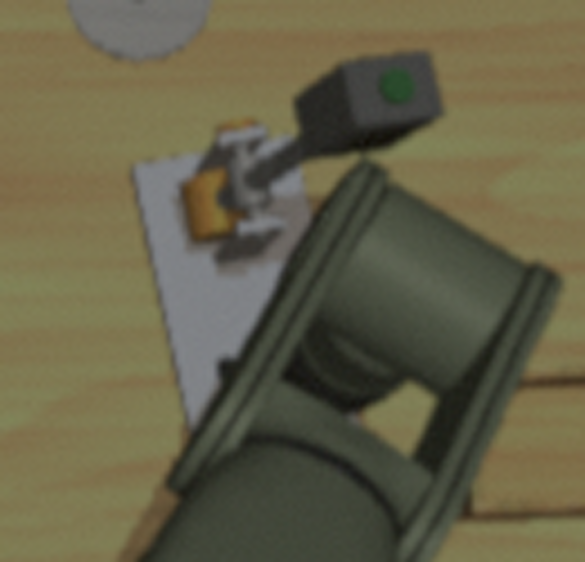

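```bash
python3 - <<'E'
from m import *
import pickle
c=pickle.load(open("scene.pkl","rb"));P=cloud(c);L=P.reshape(-1,3)-[.257,-.5138,0];
yaw=.464; L=L@Q.from_euler("z",yaw).as_matrix()
for z in np.arange(.15,.36,.01):
    q=L[(L[:,2]>=z)&(L[:,2]<z+.01)&(np.hypot(L[:,0],L[:,1])<.09)]
    if len(q): print("%.2f"%z,len(q),q.mean(0).round(3),q.min(0)[:2].round(3),q.max(0)[:2].round(3))
print(readout.observe()["gripper_width"])
E
```

```text
0.24 15 [ 0.001 -0.021  0.246] [-0.014 -0.053] [0.01  0.053]
0.25 23 [0.003 0.007 0.255] [-0.018 -0.055] [0.014 0.056]
0.26 23 [0.008 0.009 0.265] [-0.005 -0.057] [0.024 0.06 ]
0.27 35 [0.008 0.001 0.276] [-0.014 -0.06 ] [0.03  0.057]
0.28 23 [ 0.009 -0.002  0.286] [-0.001 -0.071] [0.019 0.061]
0.29 72 [0.008 0.012 0.295] [-0.017 -0.071] [0.024 0.078]
0.30 78 [0.008 0.009 0.306] [-0.027 -0.07 ] [0.025 0.075]
0.31 83 [0.01  0.011 0.315] [-0.016 -0.072] [0.031 0.075]
0.32 81 [0.013 0.003 0.326] [-0.003 -0.073] [0.029 0.075]
0.33 101 [0.011 0.003 0.335] [-0.026 -0.069] [0.031 0.072]
0.34 88 [0.011 0.008 0.344] [-0.018 -0.064] [0.03  0.074]
0.35 34 [0.016 0.016 0.354] [-0.015 -0.057] [0.037 0.067]
7.097571203873501e-05
```

The start picture shows the open fingertips at z≈0.242, where the readout implies 0.207. The real fingers therefore sit about 36 mm higher than reported, and they shut on top of the post. I'll open, go 36 mm lower and close again.

```bash
python3 -m jog '[{"tx":0,"ty":0,"tz":0,"rx":0,"ry":0,"rz":0},{"tx":0,"ty":0,"tz":0,"rx":0,"ry":0,"rz":0},{"tx":0,"ty":0,"tz":0,"rx":0,"ry":0,"rz":0},{"tx":0,"ty":0,"tz":0,"rx":0,"ry":0,"rz":0},{"tx":0,"ty":0,"tz":0,"rx":0,"ry":0,"rz":0},{"tx":0,"ty":0,"tz":0.03,"rx":0,"ry":0,"rz":0},{"tx":0,"ty":0,"tz":0.06,"rx":0,"ry":0,"rz":0},{"tx":0,"ty":0,"tz":0.072,"rx":0,"ry":0,"rz":0},{"tx":0,"ty":0,"tz":0.072,"rx":0,"ry":0,"rz":0}]' 0
python3 -m jog '[{"tx":0,"ty":0,"tz":0,"rx":0,"ry":0,"rz":0},{"tx":0,"ty":0,"tz":0,"rx":0,"ry":0,"rz":0},{"tx":0,"ty":0,"tz":0,"rx":0,"ry":0,"rz":0},{"tx":0,"ty":0,"tz":0,"rx":0,"ry":0,"rz":0},{"tx":0,"ty":0,"tz":0,"rx":0,"ry":0,"rz":0}]' 1
```

```text
clock: 4.25
tcp_pos: [0.499, -0.313, 0.0474]
eef_rot: [-3.126, -0.298, 0.002]
contact_force: [0.6, -0.1, -0.0]
gripper_width: 0.0852
grip_force: 0.0
clock: 4.88
tcp_pos: [0.4997, -0.3138, 0.0489]
eef_rot: [3.126, 0.298, 0.001]
contact_force: [-0.4, -1.3, 4.0]
gripper_width: 0.0292
grip_force: 60.6
```

Gripped: 29 mm opening at 60 N. Lifting.

```bash
python3 -m jog '[{"tx":0,"ty":0,"tz":-0.01,"rx":0,"ry":0,"rz":0},{"tx":0,"ty":0,"tz":-0.03,"rx":0,"ry":0,"rz":0},{"tx":0,"ty":0,"tz":-0.05,"rx":0,"ry":0,"rz":0},{"tx":0,"ty":0,"tz":-0.058,"rx":0,"ry":0,"rz":0},{"tx":0,"ty":0,"tz":-0.058,"rx":0,"ry":0,"rz":0},{"tx":0,"ty":0,"tz":-0.058,"rx":0,"ry":0,"rz":0}]'
cat > geo.py <<'E'
from m import *
def geo(yaw,tcp):  # plate plane & cheek in yaw frame relative to grip axis
    Z=Q.from_euler("z",yaw).as_matrix()
    c=cap("scene");P=cloud(c).reshape(-1,3);L=(P-[tcp[0],tcp[1],0])@Z
    s=(L[:,0]>-.02)&(L[:,0]<.17)&(abs(L[:,1])<.05)&(L[:,2]>.025)&(L[:,2]<.058)
    A=L[s]
    for _ in range(4):
        k=np.linalg.lstsq(np.c_[A[:,:2],np.ones(len(A))],A[:,2],rcond=None)[0]
        r=A[:,2]-np.c_[A[:,:2],np.ones(len(A))]@k; A=A[abs(r)<max(.004,2*0*r.std())]
    print("plate: pitch slope dz/dx %.4f roll dz/dy %.4f z0 %.4f n %d"%(*k,len(A)),"edge y min/max",np.percentile(A[:,1],[1,99]).round(3),"x",np.percentile(A[:,0],[1,99]).round(3))
if __name__=="__main__":
    Rs,t,o=stand();e=Q.from_matrix(Rs).as_euler("ZYX");print("tool yaw,pitch,roll",e.round(4),t.round(4),o["contact_force"].round(1),o["torque"].round(2),o["clock"])
    geo(e[0],t)
    h=t+Q.from_euler("z",e[0]).as_matrix()@[.13,0,0];h[2]=.129
    print(h,theta(e[0],h),theta(e[0],h))
E
python3 geo.py
```

```text
clock: 5.62
tcp_pos: [0.499, -0.313, 0.077]
eef_rot: [-3.127, -0.298, 0.001]
contact_force: [0.3, 0.1, -8.3]
gripper_width: 0.0294
grip_force: 60.1
tool yaw,pitch,roll [0.1901 0.0007 0.0005] [ 0.499 -0.313  0.077] [ 0.3  0.1 -8.3] [-0.09  0.56  0.01] 5.625
plate: pitch slope dz/dx -0.0021 roll dz/dy 0.0050 z0 0.0393 n 464 edge y min/max [-0.049  0.049] x [-0.015  0.169]
[ 0.626666   -0.28843133  0.129     ] (0.2424626032815144, 455) (0.24463426541834377, 453)
```

```bash
python3 -m jog '[{"tx":0,"ty":-0.001,"tz":0,"rx":0.02,"ry":0,"rz":0},{"tx":0.001,"ty":-0.006,"tz":0,"rx":0.05,"ry":0,"rz":0.003},{"tx":0.003,"ty":-0.018,"tz":0,"rx":0.08,"ry":0,"rz":0.01},{"tx":0.006,"ty":-0.039,"tz":0,"rx":0.095,"ry":0,"rz":0.021},{"tx":0.011,"ty":-0.069,"tz":0,"rx":0.095,"ry":0,"rz":0.038},{"tx":0.017,"ty":-0.109,"tz":0,"rx":0.095,"ry":0,"rz":0.059},{"tx":0.024,"ty":-0.158,"tz":0,"rx":0.095,"ry":0,"rz":0.085},{"tx":0.033,"ty":-0.213,"tz":0,"rx":0.095,"ry":0,"rz":0.115},{"tx":0.042,"ty":-0.273,"tz":0,"rx":0.095,"ry":0,"rz":0.148},{"tx":0.051,"ty":-0.336,"tz":0,"rx":0.095,"ry":0,"rz":0.182},{"tx":0.061,"ty":-0.398,"tz":0,"rx":0.095,"ry":0,"rz":0.215},{"tx":0.07,"ty":-0.458,"tz":0,"rx":0.095,"ry":0,"rz":0.248},{"tx":0.079,"ty":-0.513,"tz":0,"rx":0.095,"ry":0,"rz":0.278},{"tx":0.086,"ty":-0.562,"tz":0,"rx":0.095,"ry":0,"rz":0.304},{"tx":0.092,"ty":-0.602,"tz":0,"rx":0.095,"ry":0,"rz":0.325},{"tx":0.097,"ty":-0.632,"tz":0,"rx":0.095,"ry":0,"rz":0.342},{"tx":0.1,"ty":-0.653,"tz":0,"rx":0.095,"ry":0,"rz":0.353},{"tx":0.102,"ty":-0.665,"tz":0,"rx":0.095,"ry":0,"rz":0.36},{"tx":0.103,"ty":-0.67,"tz":0,"rx":0.095,"ry":0,"rz":0.363},{"tx":0.103,"ty":-0.671,"tz":0,"rx":0.095,"ry":0,"rz":0.363}]'
python3 geo.py
```

```text
clock: 8.28
tcp_pos: [0.4866, 0.0258, 0.0773]
eef_rot: [-3.092, 0.001, 0.007]
contact_force: [-0.2, 0.5, -7.8]
gripper_width: 0.0292
grip_force: 60.1
tool yaw,pitch,roll [-0.0003  0.0047  0.0493] [0.4866 0.0258 0.0773] [-0.2  0.5 -7.8] [-0.1   0.55 -0.01] 8.275
plate: pitch slope dz/dx -0.0104 roll dz/dy 0.0520 z0 0.0399 n 567 edge y min/max [-0.048  0.049] x [-0.018  0.168]
[0.61659889 0.02578192 0.129     ] (0.30891666485137936, 540) (0.30960557777777514, 536)
```

The mast is still on its stop. The tilt shift shows the hinge sits about 52 mm above the reported TCP, so I'll compensate roll with ty. First I ease the roll to just before release and level the pitch, and I write the estimator/planner.

```bash
python3 step.py init -0.02 -0.0352 -0.0498 -0.0598 -0.065 -0.0598 >/dev/null
python3 -m jog '[{"tx":0,"ty":0.0016,"tz":0,"rx":-0.029,"ry":0,"rz":0},{"tx":0,"ty":0.0031,"tz":0,"rx":-0.057,"ry":0,"rz":0},{"tx":0,"ty":0.0041,"tz":0,"rx":-0.076,"ry":0,"rz":0}]' >/dev/null
NR=3 python3 step.py t0
python3 -m jog '[{"tx":0,"ty":0.0005,"tz":0,"rx":-0.01,"ry":0,"rz":0}]'>/dev/null
NR=1 python3 step.py
python3 -m jog '[{"tx":0,"ty":-0.0005,"tz":0,"rx":0.01,"ry":0,"rz":0}]'>/dev/null
NR=1 python3 step.py fit
```

```text
t 9.700 th 0.1527 phi -0.0607 cmd -0.0598 q 0.2134 hinge [0.6165 0.0236 0.1288] pitch -0.0017 yaw 0.000 n 560 F [ 0.  -0.6 -7.8]
t 9.875 th 0.0991 phi -0.0656 cmd -0.0650 q 0.1647 hinge [0.6165 0.0235 0.1288] pitch -0.0016 yaw -0.000 n 570 F [ 0.4 -0.4 -8. ]
t 10.050 th 0.0067 phi -0.0598 cmd -0.0598 q 0.0665 hinge [0.6165 0.0235 0.1288] pitch -0.0016 yaw 0.000 n 582 F [-0.4  1.  -8.5]
n 3 now th -0.0250 td -0.6899 b -0.0011 w2 4.12 resid mrad [ 1.1 -2.3  1.1]
rx [0.591, 0.452, 0.222, 0.099, 0.071, 0.082, 0.099, 0.109, 0.114, 0.116, 0.117, 0.116]
ty [-0.0319, -0.0244, -0.012, -0.0053, -0.0038, -0.0044, -0.0053, -0.0059, -0.0062, -0.0063, -0.0063, -0.0063]
phi [0.25, 0.177, 0.056, -0.008, -0.023, -0.017, -0.008, -0.003, -0.0, 0.001, 0.001, 0.001]
pred th/row [-0.111, -0.147, -0.13, -0.093, -0.061, -0.039, -0.026, -0.018, -0.014, -0.01, -0.008, -0.006]
```

The mast was already moving, so it has gone faster than planned. I'll add the stop limit on q and a small lateral hinge motion to the planner to brake it without touching the far stop.

```bash
python3 -m jog '[{"tx":0,"ty":-0.07,"tz":0,"rx":0.177,"ry":0,"rz":0},{"tx":0,"ty":-0.1394,"tz":0,"rx":0.351,"ry":0,"rz":0},{"tx":0,"ty":-0.1829,"tz":0,"rx":0.42,"ry":0,"rz":0}]' >/dev/null
NR=3 python3 step.py; YMAX=.03 python3 step.py fit
```

```text
t 10.475 th 0.0008 phi 0.1607 cmd 0.1601 q -0.1599 hinge [0.6166 0.1035 0.1226] pitch -0.0016 yaw -0.001 n 608 F [ 0.5 -1.  -8.9]
t 10.525 th 0.0050 phi 0.1628 cmd 0.1601 q -0.1578 hinge [0.6164 0.1051 0.1224] pitch -0.0011 yaw -0.000 n 604 F [ 0.4  0.2 -8.9]
n 5 now th 0.0118 td 0.2832 b 0.0075 w2 4.16 resid mrad [-0.4 -3.4  6.2  1.5 -2.7]
rx [-0.176, -0.35, -0.522, -0.64, -0.484, -0.354, -0.299, -0.294, -0.306, -0.317, -0.325, -0.32]
ty [0.0703, 0.1401, 0.2006, 0.2318, 0.2245, 0.2093, 0.1981, 0.1919, 0.1885, 0.1859, 0.183, 0.1777]
phi [0.068, -0.023, -0.113, -0.175, -0.093, -0.025, 0.004, 0.006, -0.0, -0.006, -0.01, -0.007]
y [0.0497, 0.0195, -0.0061, -0.0185, -0.0191, -0.015, -0.0109, -0.0079, -0.0059, -0.0043, -0.0026, -0.0001]
pred th/row [-0.009, 0.0, 0.022, 0.049, 0.062, 0.056, 0.044, 0.032, 0.025, 0.02, 0.018, 0.019] qmax -0.149 0.219
```

```bash
python3 -m jog '[{"tx":0,"ty":0.056,"tz":-0.0123,"rx":-0.306,"ry":0,"rz":0},{"tx":0,"ty":0.1116,"tz":-0.0246,"rx":-0.612,"ry":0,"rz":0},{"tx":0,"ty":0.1438,"tz":-0.0331,"rx":-0.484,"ry":0,"rz":0},{"tx":0,"ty":0.1598,"tz":-0.039,"rx":-0.349,"ry":0,"rz":0}]' >/dev/null
NR=4 python3 step.py; YMAX=.01 DMAX=.12 python3 step.py fit
```

```text
t 11.075 th -0.0804 phi -0.0215 cmd -0.0226 q -0.0588 hinge [0.6165 0.0308 0.13  ] pitch -0.0017 yaw 0.002 n 451 F [-1.   0.2 -8.8]
t 11.125 th -0.0999 phi -0.0215 cmd -0.0226 q -0.0784 hinge [0.6167 0.0282 0.1306] pitch -0.0027 yaw -0.001 n 426 F [ 0.2 -2.7 -7.9]
n 7 now th -0.1114 td -0.3317 b 0.0018 w2 4.60 resid mrad [-1.1 11.  -1.3 -7.8 -2.6  3.9]
ty -0.0345 tz -0.0008 rx 0.225   phi 0.095 y 0.0187 th -0.126
ty -0.0536 tz -0.0012 rx 0.194   phi 0.079 y 0.0291 th -0.128
ty -0.0713 tz -0.0016 rx 0.237   phi 0.101 y 0.0368 th -0.116
ty -0.0591 tz -0.0013 rx 0.169   phi 0.066 y 0.0325 th -0.113
ty -0.0395 tz -0.0009 rx 0.068   phi 0.013 y 0.0254 th -0.101
ty -0.0258 tz -0.0006 rx 0.029   phi -0.007 y 0.0196 th -0.083
ty -0.0175 tz -0.0004 rx 0.028   phi -0.008 y 0.0155 th -0.067
ty -0.0120 tz -0.0003 rx 0.034   phi -0.005 y 0.0126 th -0.055
ty -0.0080 tz -0.0002 rx 0.040   phi -0.002 y 0.0104 th -0.045
ty -0.0044 tz -0.0001 rx 0.052   phi 0.005 y 0.0083 th -0.039
ty 0.0012 tz 0.0000 rx 0.066   phi 0.012 y 0.0051 th -0.036
ty 0.0124 tz 0.0003 rx 0.040   phi -0.002 y 0.0002 th -0.038
qmax -0.218 -0.038
```

```bash
cat > e3.py <<'E'
s=open("step.py").read()
s=s.replace('''    k=S.get("yk"); return 2.7*np.interp(t,[a[0] for a in k],[a[1] for a in k]) if k else 0.''','''    k=S.get("yk")
    if not k: return 0.
    if len(k)!=_c.get("n") or _c.get("tau")!=TAU:
        g,_=lagged(k,k[-1][0]+.6); _c.update(n=len(k),g=g,tau=TAU)
    return AY*_c["g"](t)''')
s=s.replace("def yh(t):",'''_c={}; AY=2.7
def lagged(kn,tend):
    kn=np.array(kn,float); t=np.arange(kn[0,0],tend+DT,.005); c=np.interp(t,kn[:,0],kn[:,1]); from scipy.signal import lfilter
    a=np.exp(-.005/max(TAU,1e-3)); y=lfilter([1-a],[1,-a],c,zi=[a*c[0]])[0]; return (lambda x: np.interp(x,t,y)),y
def yh(t):''')
a=s.index("def phi_fn");b=s.index("_c={}; AY")
s=s[:a]+"def phi_fn(kn,tend): return lagged(kn,tend)[0]\n"+s[b:]
# plan: y lag
s=s.replace('yy=np.r_[y0,u[N:]]\n','yy=np.r_[y0,u[N:]]; yf=lagged([a for a in S.get("yk",[]) if a[0]>now-1 and a[0]<now-.001]+[[now,y0]]+[[tk[i+1],yy[i+1]] for i in range(N)],tk[-1]+.1)[0]; yb=yf(now)\n')
s=s.replace('A*(np.interp(t,tk,yy)-y0)','A*(yf(t)-yb)')
open("step.py","w").write(s)
E
python3 e3.py
cat > ident.py <<'E'
import step; from step import *
M=np.array([m[:2] for m in S["meas"]]);M=M[M[:,0]>S["t0"]-.01];tn=M[-1,0]
def run(p):
    step.TAU=p[6];step.AY=p[5]; ph=phi_fn(S["knots"],tn+.2); return sim(*p[:4],ph,M[0,0],tn+1e-6,k=p[4])
def res(p):
    T,X=run(p); return np.r_[(np.interp(M[:,0],T,X[:,0])-M[:,1])/.003,p[2]/.004,(p[3]-4.2)/.8,(p[4]-22.4)/1.5,(p[5]-2.7)/.2,(p[6]-.03)/.02]
r=least_squares(res,[.15,-.3,0,4.2,22.4,2.7,.03],diff_step=1e-3);print(r.x.round(4),(res(r.x)[:len(M)]*3).round(1),M.round(3).tolist())
E
python3 ident.py
```

```text
[ 1.52900e-01 -2.58500e-01  3.40000e-03  4.21390e+00  2.28174e+01
  2.95150e+00  1.13000e-02] [ 0.2 -2.7  3.7  0.3 -0.9 -2.8  2.5] [[9.7, 0.153], [9.875, 0.099], [10.05, 0.007], [10.475, 0.001], [10.525, 0.005], [11.075, -0.08], [11.125, -0.1]]
```

Using the second plan, 4 rows (3 + picture + 1 + picture).

```bash
python3 -m jog '[{"tx":0,"ty":-0.0504,"tz":-0.0011,"rx":0.23,"ry":0,"rz":0},{"tx":0,"ty":-0.0655,"tz":-0.0015,"rx":0.269,"ry":0,"rz":0},{"tx":0,"ty":-0.0497,"tz":-0.0011,"rx":0.155,"ry":0,"rz":0},{"tx":0,"ty":-0.0317,"tz":-0.0007,"rx":0.05,"ry":0,"rz":0}]' >/dev/null
NR=4 python3 step.py; YMAX=.008 DMAX=.1 python3 step.py fit
```

```text
t 11.675 th -0.0435 phi -0.0008 cmd 0.0036 q -0.0427 hinge [0.6166 0.0451 0.13  ] pitch -0.0018 yaw 0.000 n 308 F [-0.9  0.3 -8.1]
t 11.725 th -0.0239 phi -0.0021 cmd 0.0036 q -0.0219 hinge [0.6167 0.0454 0.13  ] pitch -0.0021 yaw 0.001 n 277 F [ 0.1  1.2 -9.1]
n 9 now th -0.0066 td 0.3870 b 0.0041 w2 3.54 resid mrad [-3.7 -4.7  0.6  6.6  0.2 -1.8]
ty 0.0265 tz -0.0001 rx -0.191   phi -0.096 y 0.0139 th 0.017
ty 0.0384 tz -0.0001 rx -0.115   phi -0.057 y 0.0059 th 0.016
ty 0.0425 tz -0.0002 rx -0.031   phi -0.013 y 0.0016 th 0.006
ty 0.0439 tz -0.0002 rx -0.006   phi 0.000 y 0.0002 th -0.000
ty 0.0444 tz -0.0002 rx -0.008   phi -0.001 y -0.0000 th -0.002
ty 0.0445 tz -0.0002 rx -0.013   phi -0.003 y 0.0001 th -0.002
ty 0.0446 tz -0.0002 rx -0.015   phi -0.004 y 0.0001 th -0.001
ty 0.0446 tz -0.0002 rx -0.015   phi -0.004 y 0.0001 th -0.001
ty 0.0446 tz -0.0002 rx -0.015   phi -0.004 y 0.0001 th -0.001
ty 0.0446 tz -0.0002 rx -0.015   phi -0.004 y 0.0001 th -0.001
ty 0.0446 tz -0.0002 rx -0.014   phi -0.004 y 0.0001 th -0.001
ty 0.0448 tz -0.0002 rx -0.015   phi -0.004 y 0.0000 th -0.001
qmax -0.001 0.110
```

```bash
sed -i 's/^    H=L\[s\]; /    H=L[s]; np.savez("last.npz",col=c["color"],s=s.reshape(480,640),dep=c["depth"],L=L.reshape(480,640,3).astype(np.float32))/' m.py
python3 -m jog '[{"tx":0,"ty":0.0265,"tz":-0.0001,"rx":-0.191,"ry":0,"rz":0},{"tx":0,"ty":0.0384,"tz":-0.0001,"rx":-0.115,"ry":0,"rz":0},{"tx":0,"ty":0.0425,"tz":-0.0002,"rx":-0.031,"ry":0,"rz":0}]' >/dev/null
NR=3 python3 step.py; YMAX=.008 DMAX=.1 python3 step.py fit
python3 - <<'E'
import numpy as np,cv2
d=np.load("last.npz");s=d["s"];ys,xs=np.nonzero(s);print(xs.min(),xs.max(),ys.min(),ys.max())
cx,cy=int(np.median(xs)),int(np.median(ys))
a=d["col"][cy-50:cy+50,cx-60:cx+60].copy();b=a.copy();b[s[cy-50:cy+50,cx-60:cx+60]]=(0,0,255);b[(d["dep"]==0)[cy-50:cy+50,cx-60:cx+60]]=(255,0,0)
cv2.imwrite("pics/occ.png",cv2.resize(np.hstack([a,b]),None,fx=3.3,fy=3.3,interpolation=cv2.INTER_NEAREST))
E
```

```text
t 12.150 th -0.0025 phi -0.0118 cmd -0.0127 q 0.0093 hinge [0.6165 0.0255 0.1298] pitch -0.0015 yaw 0.001 n 263 F [-0.1  0.5 -8.3]
t 12.200 th -0.0041 phi -0.0115 cmd -0.0127 q 0.0074 hinge [0.6165 0.0242 0.1299] pitch -0.0017 yaw -0.000 n 261 F [-0.4 -1.  -8.1]
n 9 now th -0.0064 td -0.0542 b 0.0029 w2 3.10 resid mrad [ 1.   6.7 -1.6 -3.8  1.3  0.2]
ty -0.0052 tz -0.0001 rx 0.070   phi 0.024 y 0.0023 th -0.011
ty -0.0039 tz -0.0000 rx 0.043   phi 0.010 y 0.0024 th -0.012
ty -0.0023 tz -0.0000 rx 0.020   phi -0.002 y 0.0022 th -0.010
ty -0.0012 tz -0.0000 rx 0.015   phi -0.005 y 0.0018 th -0.007
ty -0.0005 tz -0.0000 rx 0.016   phi -0.004 y 0.0014 th -0.006
ty -0.0002 tz -0.0000 rx 0.018   phi -0.003 y 0.0012 th -0.004
ty 0.0002 tz 0.0000 rx 0.018   phi -0.003 y 0.0010 th -0.004
ty 0.0006 tz 0.0000 rx 0.018   phi -0.003 y 0.0008 th -0.003
ty 0.0008 tz 0.0000 rx 0.018   phi -0.003 y 0.0007 th -0.002
ty 0.0012 tz 0.0000 rx 0.019   phi -0.003 y 0.0005 th -0.002
ty 0.0015 tz 0.0000 rx 0.020   phi -0.002 y 0.0003 th -0.002
ty 0.0022 tz 0.0000 rx 0.019   phi -0.003 y 0.0000 th -0.002
qmax -0.034 0.004
290 313 202 227
```

View pics/occ.png

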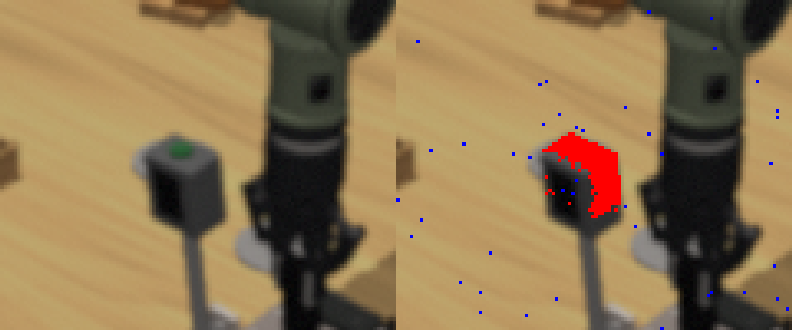

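```bash
python3 - <<'E'
import numpy as np
d=np.load("last.npz");L=d["L"].reshape(-1,3).astype(float) # yaw frame rel hinge
r=np.hypot(L[:,1],L[:,2]);s=(abs(L[:,0])<.08)&(r>.125)&(r<.22)&(L[:,2]>.1)&(abs(L[:,1])<.07)&(d["dep"].ravel()>0)
H=L[s];print("head",len(H),np.percentile(H,[2,25,50,75,98],axis=0).round(3).tolist())
P=L+[.13,0,.13]
s=(P[:,0]>.0)&(P[:,0]<.175)&(abs(P[:,1])<.05)&(P[:,2]>.015)&(P[:,2]<.06);A=P[s]
k=np.zeros(3)
for tol in(.02,.01,.006,.004,.004):
    G=np.c_[A[:,:2],np.ones(len(A))];k=np.linalg.lstsq(G,A[:,2],rcond=None)[0];A=A[abs(A[:,2]-G@k)<tol]
print("plate",k.round(4),len(A),np.percentile(A[:,0],[1,99]).round(3),np.percentile(A[:,1],[1,99]).round(3))
for x in np.arange(0,.18,.02):
    q=P[(abs(P[:,0]-x)<.01)&(abs(P[:,1]-.03)<.02)&(P[:,2]>.01)&(P[:,2]<.06)];print(round(x,2),len(q),np.median(q[:,2]).round(4))
E
```

```text
head 571 [[0.0, -0.03, 0.125], [0.017, -0.008, 0.144], [0.032, 0.01, 0.165], [0.038, 0.022, 0.182], [0.043, 0.028, 0.19]]
plate [-0.1008 -0.0105  0.0404] 641 [0.002 0.169] [-0.048  0.049]
0.0 69 0.0417
0.02 50 0.039
0.04 28 0.0366
0.06 44 0.0329
0.08 59 0.0321
0.1 74 0.0312
0.12 77 0.0286
0.14 82 0.0273
0.16 96 0.025
```

```bash
python3 - <<'E'
s=open("m.py").read()
s=s.replace('''def theta(yaw,hinge,n="scene",th0=None):
    c=cap(n); P''','''def theta(yaw,hinge,n="scene",pitch=0.):
    c=cap(n) if isinstance(n,str) else n; P''').replace('Z=Q.from_euler("z",yaw).as_matrix()','Z=Q.from_euler("ZY",[yaw,pitch]).as_matrix()').replace('np.savez("last.npz",','np.savez("last.npz",hinge=hinge,cam=c["position"],crot=c["rotation"],fov=c["vertical_fov"],cxy=[c["cx"],c["cy"]],k1=c["k1"],')
open("m.py","w").write(s)
s=open("step.py").read()
s=s.replace('h=t+Rs@[.13,0,.0515]\n    th,n=theta(e[0],h)','sl=S.get("slip",.1); Rp=Rs@Q.from_euler("y",sl).as_matrix(); h=t+Rs@[0,0,.036]+Rp@[.13,0,.0155]\n    th,n=theta(e[0],h,pitch=e[1]+sl)')
open("step.py","w").write(s)
E
python3 - <<'E'
import json;S=json.load(open("log.json"));print(S["knots"][-1],S["y"])
from m import *
import pickle
d=np.load("last.npz");c=dict(pickle.load(open("scene.pkl","rb")));c["depth"]=d["dep"];c["color"]=d["col"]
t=readout.observe()["tcp_pos"];Rs,_,o=stand()
e=Q.from_matrix(Rs).as_euler("ZYX")
for sl in(0,.09,.1,.11):
    h=t+Rs@[0,0,.036]+Rs@Q.from_euler("y",sl).as_matrix()@[.13,0,.0155]
    print(sl,h.round(4),theta(e[0],h,c,pitch=e[1]+sl))
E
```

```text
[12.15, -0.012676110196153105] 0.0016
0 [0.6165 0.0241 0.1299] (-0.006700370573047149, 257)
0.09 [0.6174 0.024  0.1182] (0.01674373456134488, 572)
0.1 [0.6174 0.0239 0.1169] (0.017076360416935887, 578)
0.11 [0.6175 0.0239 0.1156] (0.016908073810379207, 589)
```

The stand has slipped nose-down about 0.10 rad in the pads, which shifted my head mask. The corrected tilt is +0.017. I'll correct the pitch with ry gradually while balancing.

```bash
python3 - <<'E'
import json;S=json.load(open("log.json"))
S["meas"]=[[12.15,.0187,-.0118],[12.2,.017,-.0115]];S["t0"]=12.14;S["b"]=.001;S["w2"]=4.2;S["slip"]=.1;json.dump(S,open("log.json","w"))
E
YMAX=.003 DMAX=.05 python3 replan.py
```

```text
n 2 now th 0.0157 td -0.0299 b 0.0010 w2 4.20 resid mrad [0. 0.]
ty 0.0007 tz 0.0000 rx 0.035   phi 0.006 y 0.0003 th 0.008
ty 0.0021 tz 0.0000 rx 0.032   phi 0.004 y -0.0003 th 0.003
ty 0.0027 tz 0.0000 rx 0.024   phi -0.000 y -0.0004 th 0.001
ty 0.0028 tz 0.0000 rx 0.022   phi -0.001 y -0.0004 th 0.001
ty 0.0026 tz 0.0000 rx 0.022   phi -0.001 y -0.0003 th 0.001
ty 0.0024 tz 0.0000 rx 0.022   phi -0.001 y -0.0002 th 0.001
ty 0.0024 tz 0.0000 rx 0.022   phi -0.001 y -0.0002 th 0.000
ty 0.0022 tz 0.0000 rx 0.022   phi -0.001 y -0.0001 th 0.000
ty 0.0022 tz 0.0000 rx 0.022   phi -0.001 y -0.0001 th -0.000
ty 0.0022 tz 0.0000 rx 0.022   phi -0.001 y -0.0001 th -0.001
ty 0.0022 tz 0.0000 rx 0.022   phi -0.001 y -0.0001 th -0.002
ty 0.0020 tz 0.0000 rx 0.022   phi -0.001 y -0.0000 th -0.002
qmax -0.001 0.027
```

```bash
python3 -m jog '[{"tx":0.001,"ty":0.0007,"tz":0,"rx":0.035,"ry":0.03,"rz":0},{"tx":0.002,"ty":0.0021,"tz":0,"rx":0.032,"ry":0.06,"rz":0}]' >/dev/null
NR=2 python3 step.py
python3 -m jog '[{"tx":0.001,"ty":0.0006,"tz":0,"rx":-0.008,"ry":0.04,"rz":0}]' >/dev/null
NR=1 YMAX=.004 DMAX=.08 python3 step.py fit
```

```text
t 12.500 th 0.0086 phi 0.0036 cmd 0.0041 q 0.0050 hinge [0.6169 0.023  0.121 ] pitch -0.0335 yaw -0.000 n 579 F [-0.5  0.7 -7.7]
t 12.675 th 0.0119 phi -0.0007 cmd -0.0001 q 0.0126 hinge [0.6168 0.023  0.1238] pitch -0.0550 yaw 0.000 n 577 F [ 0.5 -0.  -8.1]
n 4 now th 0.0133 td 0.0336 b 0.0012 w2 4.20 resid mrad [-0.4  0.4  0.2 -0.1]
ty 0.0050 tz 0.0000 rx -0.040   phi -0.021 y -0.0018 th 0.013
ty 0.0046 tz 0.0000 rx -0.019   phi -0.010 y -0.0022 th 0.012
ty 0.0034 tz 0.0000 rx -0.003   phi -0.002 y -0.0020 th 0.009
ty 0.0026 tz 0.0000 rx 0.000   phi -0.000 y -0.0017 th 0.007
ty 0.0019 tz 0.0000 rx -0.001   phi -0.001 y -0.0013 th 0.005
ty 0.0015 tz 0.0000 rx -0.002   phi -0.001 y -0.0011 th 0.004
ty 0.0011 tz 0.0000 rx -0.002   phi -0.001 y -0.0009 th 0.003
ty 0.0007 tz 0.0000 rx -0.002   phi -0.001 y -0.0007 th 0.002
ty 0.0005 tz 0.0000 rx -0.002   phi -0.001 y -0.0006 th 0.001
ty 0.0004 tz 0.0000 rx -0.003   phi -0.002 y -0.0005 th 0.001
ty -0.0000 tz -0.0000 rx -0.003   phi -0.002 y -0.0003 th -0.000
ty -0.0007 tz -0.0000 rx -0.002   phi -0.001 y -0.0000 th -0.001
qmax 0.001 0.033
```

```bash
python3 - <<'E'
import json;S=json.load(open("log.json"))
S["yk"]=[[a,b-.003] for a,b in S["yk"]];S["y"]-=.003;json.dump(S,open("log.json","w"))
E
YMAX=.002 DMAX=.08 python3 replan.py
```

```text
n 4 now th 0.0134 td 0.0347 b 0.0014 w2 4.20 resid mrad [-0.4  0.4  0.1 -0.1]
ty 0.0030 tz 0.0000 rx -0.049   phi -0.026 y -0.0036 th 0.017
ty 0.0012 tz 0.0000 rx -0.023   phi -0.012 y -0.0034 th 0.016
ty -0.0008 tz -0.0000 rx -0.003   phi -0.002 y -0.0029 th 0.013
ty -0.0021 tz -0.0000 rx 0.001   phi 0.000 y -0.0024 th 0.010
ty -0.0030 tz -0.0000 rx -0.000   phi -0.000 y -0.0019 th 0.008
ty -0.0037 tz -0.0000 rx -0.002   phi -0.001 y -0.0015 th 0.006
ty -0.0041 tz -0.0000 rx -0.002   phi -0.001 y -0.0013 th 0.005
ty -0.0045 tz -0.0000 rx -0.002   phi -0.001 y -0.0011 th 0.004
ty -0.0049 tz -0.0000 rx -0.002   phi -0.001 y -0.0009 th 0.003
ty -0.0052 tz -0.0000 rx -0.003   phi -0.002 y -0.0007 th 0.003
ty -0.0056 tz -0.0000 rx -0.004   phi -0.002 y -0.0005 th 0.003
ty -0.0067 tz -0.0000 rx -0.002   phi -0.001 y -0.0000 th 0.003
qmax 0.005 0.041
```

```bash
python3 -m jog '[{"tx":0.0005,"ty":0.003,"tz":0,"rx":-0.049,"ry":0.025,"rz":0},{"tx":0.001,"ty":0.0012,"tz":0,"rx":-0.023,"ry":0.045,"rz":0}]' >/dev/null
NR=2 python3 step.py
python3 -m jog '[{"tx":0,"ty":-0.002,"tz":0,"rx":0.02,"ry":0.02,"rz":0},{"tx":0,"ty":-0.0033,"tz":0,"rx":0.024,"ry":0.04,"rz":0}]' >/dev/null
NR=2 YMAX=.002 DMAX=.08 python3 step.py fit
```

```text
t 12.975 th 0.0138 phi -0.0116 cmd -0.0122 q 0.0254 hinge [0.6159 0.0236 0.1268] pitch -0.0778 yaw 0.001 n 570 F [-0.7 -0.1 -8.1]
t 13.275 th 0.0046 phi 0.0005 cmd 0.0004 q 0.0041 hinge [0.615  0.0237 0.1294] pitch -0.0990 yaw -0.000 n 558 F [ 0.2 -0.7 -8.9]
n 6 now th 0.0021 td -0.0428 b 0.0015 w2 4.21 resid mrad [-0.2  0.5 -0.3 -0.7  1.3 -0.4]
ty -0.0034 tz 0.0000 rx 0.014   phi 0.008 y -0.0011 th 0.001
ty -0.0040 tz 0.0000 rx 0.003   phi 0.002 y -0.0005 th 0.001
ty -0.0040 tz 0.0000 rx -0.003   phi -0.001 y -0.0003 th 0.001
ty -0.0041 tz 0.0000 rx -0.005   phi -0.002 y -0.0002 th 0.001
ty -0.0042 tz 0.0000 rx -0.004   phi -0.002 y -0.0002 th 0.001
ty -0.0044 tz 0.0000 rx -0.004   phi -0.002 y -0.0001 th 0.001
ty -0.0044 tz 0.0000 rx -0.004   phi -0.002 y -0.0001 th 0.001
ty -0.0044 tz 0.0000 rx -0.004   phi -0.002 y -0.0001 th 0.000
ty -0.0044 tz 0.0000 rx -0.004   phi -0.002 y -0.0001 th 0.000
ty -0.0044 tz 0.0000 rx -0.004   phi -0.002 y -0.0001 th -0.000
ty -0.0046 tz 0.0000 rx -0.004   phi -0.002 y -0.0000 th -0.000
ty -0.0046 tz 0.0000 rx -0.004   phi -0.002 y -0.0000 th -0.001
qmax -0.006 0.003
```

```bash
cat > pl.py <<'E'
import numpy as np
d=np.load("last.npz");P=d["L"].reshape(-1,3).astype(float)+[.13,0,.1]
s=(P[:,0]>.0)&(P[:,0]<.175)&(abs(P[:,1])<.05)&(P[:,2]>-.01)&(P[:,2]<.03);A=P[s]
for tol in(.01,.006,.004,.004):
    G=np.c_[A[:,:2],np.ones(len(A))];k=np.linalg.lstsq(G,A[:,2],rcond=None)[0];A=A[abs(A[:,2]-G@k)<tol]
print("plate rel slope x %.4f y %.4f z %.4f n %d"%(*k,len(A)))
E
python3 -m jog '[{"tx":0.001,"ty":-0.0034,"tz":0,"rx":0.014,"ry":0,"rz":0},{"tx":0.001,"ty":-0.004,"tz":0,"rx":0.003,"ry":0,"rz":0}]' >/dev/null
NR=2 python3 step.py; python3 pl.py
python3 -m jog '[{"tx":0,"ty":0,"tz":0,"rx":-0.006,"ry":0,"rz":0},{"tx":0,"ty":-0.0001,"tz":0,"rx":-0.008,"ry":0,"rz":0}]' >/dev/null
NR=2 YMAX=.002 DMAX=.08 python3 step.py fit; python3 pl.py
```

```text
t 13.575 th 0.0024 phi 0.0016 cmd 0.0020 q 0.0009 hinge [0.6158 0.0257 0.1295] pitch -0.0987 yaw -0.000 n 575 F [ 0.  -0.1 -8.3]
plate rel slope x -0.0222 y 0.0093 z 0.0107 n 637
t 13.875 th 0.0076 phi -0.0026 cmd -0.0022 q 0.0102 hinge [0.6156 0.0262 0.1294] pitch -0.0985 yaw 0.000 n 571 F [-0.3 -0.3 -8. ]
n 8 now th 0.0082 td 0.0185 b 0.0018 w2 4.20 resid mrad [-0.7 -1.2  1.   0.1  0.6 -0.4]
ty 0.0027 tz 0.0000 rx -0.020   phi -0.013 y -0.0010 th 0.008
ty 0.0026 tz 0.0000 rx -0.008   phi -0.006 y -0.0013 th 0.007
ty 0.0020 tz 0.0000 rx 0.000   phi -0.002 y -0.0012 th 0.005
ty 0.0015 tz 0.0000 rx 0.002   phi -0.001 y -0.0010 th 0.004
ty 0.0011 tz 0.0000 rx 0.002   phi -0.001 y -0.0008 th 0.003
ty 0.0007 tz 0.0000 rx 0.001   phi -0.002 y -0.0006 th 0.003
ty 0.0005 tz 0.0000 rx 0.001   phi -0.002 y -0.0005 th 0.003
ty 0.0003 tz 0.0000 rx 0.001   phi -0.002 y -0.0004 th 0.002
ty 0.0003 tz 0.0000 rx 0.001   phi -0.002 y -0.0004 th 0.002
ty 0.0002 tz 0.0000 rx 0.000   phi -0.002 y -0.0003 th 0.002
ty -0.0000 tz -0.0000 rx -0.000   phi -0.002 y -0.0002 th 0.003
ty -0.0005 tz -0.0000 rx 0.001   phi -0.002 y -0.0000 th 0.003
qmax 0.004 0.020
plate rel slope x -0.0165 y -0.0020 z 0.0105 n 625
```

```bash
python3 -m jog '[{"tx":0,"ty":0.0015,"tz":0,"rx":-0.02,"ry":0.01,"rz":0},{"tx":0.0005,"ty":0.0014,"tz":0,"rx":-0.008,"ry":0.02,"rz":0}]' >/dev/null
python3 - <<'E'
import json;S=json.load(open("log.json"));S["yprop"]=[-.0003]*12;json.dump(S,open("log.json","w"))
E
NR=2 python3 step.py
python3 -m jog '[{"tx":0,"ty":-0.0004,"tz":0,"rx":0.008,"ry":0,"rz":0},{"tx":0,"ty":-0.0005,"tz":0,"rx":0.01,"ry":0,"rz":0}]' >/dev/null
NR=2 YMAX=.0005 DMAX=.08 python3 step.py fit; python3 pl.py
```

```text
t 14.175 th 0.0133 phi -0.0065 cmd -0.0064 q 0.0198 hinge [0.6152 0.0259 0.1308] pitch -0.1091 yaw 0.001 n 569 F [ 0.3 -0.9 -8.7]
t 14.475 th 0.0102 phi -0.0013 cmd -0.0012 q 0.0115 hinge [0.6153 0.0255 0.1308] pitch -0.1090 yaw 0.000 n 573 F [-0.2 -0.1 -8.3]
n 8 now th 0.0109 td 0.0042 b 0.0020 w2 4.20 resid mrad [ 0.8 -0.2  0.5  0.3 -1.3  0.6]
ty 0.0020 tz 0.0000 rx -0.019   phi -0.011 y -0.0008 th 0.010
ty 0.0023 tz 0.0000 rx -0.009   phi -0.006 y -0.0012 th 0.008
ty 0.0019 tz 0.0000 rx -0.002   phi -0.002 y -0.0012 th 0.006
ty 0.0014 tz 0.0000 rx -0.000   phi -0.001 y -0.0010 th 0.004
ty 0.0013 tz 0.0000 rx -0.001   phi -0.002 y -0.0009 th 0.003
ty 0.0009 tz 0.0000 rx -0.001   phi -0.002 y -0.0007 th 0.003
ty 0.0007 tz 0.0000 rx -0.002   phi -0.002 y -0.0006 th 0.002
ty 0.0005 tz 0.0000 rx -0.002   phi -0.002 y -0.0005 th 0.002
ty 0.0003 tz 0.0000 rx -0.002   phi -0.002 y -0.0004 th 0.001
ty 0.0001 tz 0.0000 rx -0.002   phi -0.002 y -0.0003 th 0.001
ty -0.0000 tz -0.0000 rx -0.003   phi -0.003 y -0.0002 th 0.001
ty -0.0005 tz -0.0000 rx -0.002   phi -0.002 y -0.0000 th 0.000
qmax 0.003 0.021
plate rel slope x -0.0224 y 0.0078 z 0.0110 n 640
```

```bash
python3 -m jog '[{"tx":0,"ty":0.002,"tz":0,"rx":-0.019,"ry":0.01,"rz":0},{"tx":0.001,"ty":0.0023,"tz":0,"rx":-0.009,"ry":0.02,"rz":0}]' >/dev/null
NR=2 python3 step.py
python3 -m jog '[{"tx":0,"ty":-0.0004,"tz":0,"rx":0.007,"ry":0,"rz":0},{"tx":0,"ty":-0.0009,"tz":0,"rx":0.009,"ry":0,"rz":0}]' >/dev/null
NR=2 YMAX=.0005 DMAX=.08 python3 step.py fit
```

```text
t 14.775 th 0.0083 phi -0.0061 cmd -0.0059 q 0.0144 hinge [0.6151 0.0249 0.1321] pitch -0.1195 yaw 0.001 n 563 F [ 0.3 -0.2 -8.4]
t 15.075 th 0.0072 phi -0.0013 cmd -0.0012 q 0.0086 hinge [0.6152 0.0249 0.1322] pitch -0.1194 yaw 0.000 n 558 F [-0.4  0.1 -8.8]
n 8 now th 0.0061 td -0.0063 b 0.0022 w2 4.21 resid mrad [ 0.  -0.  -1.3  1.2  1.3 -0.8]
ty 0.0006 tz 0.0000 rx -0.008   phi -0.005 y -0.0011 th 0.005
ty 0.0003 tz 0.0000 rx -0.005   phi -0.004 y -0.0010 th 0.004
ty -0.0003 tz -0.0000 rx -0.002   phi -0.002 y -0.0008 th 0.004
ty -0.0005 tz -0.0000 rx -0.001   phi -0.002 y -0.0007 th 0.003
ty -0.0009 tz -0.0000 rx -0.002   phi -0.002 y -0.0005 th 0.002
ty -0.0011 tz -0.0000 rx -0.002   phi -0.002 y -0.0004 th 0.002
ty -0.0011 tz -0.0000 rx -0.002   phi -0.002 y -0.0004 th 0.001
ty -0.0013 tz -0.0000 rx -0.002   phi -0.002 y -0.0003 th 0.001
ty -0.0013 tz -0.0000 rx -0.002   phi -0.002 y -0.0003 th 0.001
ty -0.0015 tz -0.0000 rx -0.002   phi -0.002 y -0.0002 th 0.001
ty -0.0016 tz -0.0000 rx -0.003   phi -0.003 y -0.0001 th 0.000
ty -0.0019 tz -0.0000 rx -0.002   phi -0.002 y -0.0000 th 0.000
qmax 0.002 0.010
```

```bash
python3 -m jog '[{"tx":0,"ty":0.0006,"tz":0,"rx":-0.008,"ry":0,"rz":0},{"tx":0,"ty":0.0003,"tz":0,"rx":-0.005,"ry":0,"rz":0},{"tx":0,"ty":-0.0003,"tz":0,"rx":-0.002,"ry":0,"rz":0}]' >/dev/null
NR=3 python3 step.py
python3 -m jog '[{"tx":0,"ty":-0.0002,"tz":0,"rx":0.001,"ry":0,"rz":0},{"tx":0,"ty":-0.0006,"tz":0,"rx":0,"ry":0,"rz":0}]' >/dev/null
NR=2 YMAX=.0005 DMAX=.08 python3 step.py fit; python3 pl.py
```

```text
t 15.500 th 0.0049 phi -0.0024 cmd -0.0022 q 0.0073 hinge [0.6152 0.0252 0.1321] pitch -0.1193 yaw 0.000 n 569 F [-0.7 -0.4 -8.3]
t 15.800 th 0.0005 phi -0.0025 cmd -0.0022 q 0.0031 hinge [0.6152 0.0254 0.1321] pitch -0.1194 yaw 0.000 n 580 F [-1.6  0.2 -8.6]
n 7 now th 0.0010 td -0.0075 b 0.0021 w2 4.22 resid mrad [-1.2  1.2  1.3 -0.9 -1.5  0.8]
ty -0.0005 tz -0.0000 rx 0.002   phi -0.001 y -0.0003 th 0.001
ty -0.0007 tz -0.0000 rx 0.001   phi -0.002 y -0.0002 th 0.000
ty -0.0008 tz -0.0000 rx 0.000   phi -0.002 y -0.0001 th 0.000
ty -0.0008 tz -0.0000 rx 0.000   phi -0.002 y -0.0001 th 0.000
ty -0.0008 tz -0.0000 rx 0.000   phi -0.002 y -0.0001 th -0.000
ty -0.0008 tz -0.0000 rx 0.000   phi -0.002 y -0.0001 th -0.001
ty -0.0008 tz -0.0000 rx 0.000   phi -0.002 y -0.0001 th -0.001
ty -0.0010 tz -0.0000 rx 0.000   phi -0.002 y -0.0000 th -0.001
ty -0.0010 tz -0.0000 rx 0.000   phi -0.002 y -0.0000 th -0.002
ty -0.0010 tz -0.0000 rx 0.000   phi -0.002 y -0.0000 th -0.003
ty -0.0010 tz -0.0000 rx 0.000   phi -0.002 y -0.0000 th -0.004
ty -0.0010 tz -0.0000 rx 0.000   phi -0.002 y -0.0000 th -0.005
qmax -0.003 0.003
plate rel slope x -0.0190 y -0.0039 z 0.0107 n 638
```

```bash
python3 -m jog '[{"tx":0,"ty":-0.0005,"tz":0,"rx":0.002,"ry":0,"rz":0},{"tx":0,"ty":-0.0007,"tz":0,"rx":0.001,"ry":0,"rz":0},{"tx":0,"ty":-0.0008,"tz":0,"rx":0,"ry":0,"rz":0}]' >/dev/null
NR=3 python3 step.py
python3 -m jog '[{"tx":0,"ty":0,"tz":0,"rx":0,"ry":0,"rz":0},{"tx":0,"ty":0,"tz":0,"rx":0,"ry":0,"rz":0}]' >/dev/null
NR=2 YMAX=.0005 DMAX=.08 python3 step.py fit
```

```text
t 16.225 th 0.0050 phi -0.0025 cmd -0.0022 q 0.0075 hinge [0.6153 0.0258 0.1322] pitch -0.1194 yaw 0.000 n 574 F [-0.6  0.7 -8.3]
t 16.525 th 0.0054 phi -0.0025 cmd -0.0022 q 0.0079 hinge [0.6152 0.0258 0.1321] pitch -0.1194 yaw 0.000 n 581 F [-0.4 -0.1 -7.7]
n 7 now th 0.0062 td 0.0108 b 0.0021 w2 4.22 resid mrad [ 0.7 -0.9 -0.9  2.2 -1.3  0.4]
ty 0.0018 tz 0.0000 rx -0.014   phi -0.010 y -0.0006 th 0.006
ty 0.0017 tz 0.0000 rx -0.006   phi -0.005 y -0.0008 th 0.005
ty 0.0014 tz 0.0000 rx -0.000   phi -0.002 y -0.0008 th 0.004
ty 0.0011 tz 0.0000 rx 0.001   phi -0.002 y -0.0007 th 0.003
ty 0.0009 tz 0.0000 rx 0.001   phi -0.002 y -0.0006 th 0.002
ty 0.0006 tz 0.0000 rx 0.000   phi -0.002 y -0.0004 th 0.002
ty 0.0006 tz 0.0000 rx 0.000   phi -0.002 y -0.0004 th 0.002
ty 0.0004 tz 0.0000 rx 0.000   phi -0.002 y -0.0003 th 0.002
ty 0.0004 tz 0.0000 rx 0.000   phi -0.002 y -0.0003 th 0.001
ty 0.0002 tz 0.0000 rx -0.000   phi -0.002 y -0.0002 th 0.001
ty -0.0000 tz -0.0000 rx -0.000   phi -0.002 y -0.0001 th 0.001
ty -0.0002 tz -0.0000 rx 0.000   phi -0.002 y -0.0000 th 0.001
qmax 0.003 0.015
```

```bash
python3 -m jog '[{"tx":0,"ty":0.0018,"tz":0,"rx":-0.014,"ry":0,"rz":0},{"tx":0,"ty":0.0017,"tz":0,"rx":-0.006,"ry":0,"rz":0},{"tx":0,"ty":0.0014,"tz":0,"rx":0,"ry":0,"rz":0}]' >/dev/null
NR=3 python3 step.py
python3 -m jog '[{"tx":0,"ty":-0.0003,"tz":0,"rx":0.001,"ry":0,"rz":0},{"tx":0,"ty":-0.0005,"tz":0,"rx":0.001,"ry":0,"rz":0}]' >/dev/null
NR=2 YMAX=.0005 DMAX=.08 python3 step.py fit
```

```text
t 16.950 th 0.0042 phi -0.0023 cmd -0.0022 q 0.0065 hinge [0.6152 0.0251 0.1322] pitch -0.1194 yaw 0.000 n 572 F [-0.   0.4 -7.6]
t 17.250 th 0.0012 phi -0.0020 cmd -0.0017 q 0.0031 hinge [0.6152 0.0253 0.1322] pitch -0.1194 yaw 0.000 n 576 F [-0.2  0.8 -8.8]
n 7 now th 0.0012 td -0.0054 b 0.0022 w2 4.22 resid mrad [-0.7  2.2 -1.4  0.2 -0.6  0.3]
ty -0.0003 tz -0.0000 rx -0.001   phi -0.002 y -0.0004 th 0.001
ty -0.0005 tz -0.0000 rx -0.001   phi -0.002 y -0.0003 th 0.001
ty -0.0007 tz -0.0000 rx -0.001   phi -0.002 y -0.0002 th 0.001
ty -0.0007 tz -0.0000 rx -0.001   phi -0.002 y -0.0002 th 0.001
ty -0.0009 tz -0.0000 rx -0.001   phi -0.002 y -0.0001 th 0.001
ty -0.0009 tz -0.0000 rx -0.001   phi -0.002 y -0.0001 th 0.000
ty -0.0009 tz -0.0000 rx -0.001   phi -0.002 y -0.0001 th -0.000
ty -0.0009 tz -0.0000 rx -0.001   phi -0.002 y -0.0001 th -0.000
ty -0.0009 tz -0.0000 rx -0.001   phi -0.002 y -0.0001 th -0.001
ty -0.0009 tz -0.0000 rx -0.001   phi -0.002 y -0.0001 th -0.001
ty -0.0011 tz -0.0000 rx -0.001   phi -0.002 y -0.0000 th -0.002
ty -0.0011 tz -0.0000 rx -0.001   phi -0.002 y -0.0000 th -0.002
qmax -0.000 0.003
```

```bash
python3 -m jog '[{"tx":0,"ty":-0.0003,"tz":0,"rx":-0.001,"ry":0,"rz":0},{"tx":0,"ty":-0.0005,"tz":0,"rx":-0.001,"ry":0,"rz":0},{"tx":0,"ty":-0.0007,"tz":0,"rx":-0.001,"ry":0,"rz":0}]' >/dev/null
NR=3 python3 step.py
python3 -m jog '[{"tx":0,"ty":0,"tz":0,"rx":0,"ry":0,"rz":0},{"tx":0,"ty":-0.0002,"tz":0,"rx":0,"ry":0,"rz":0},{"tx":0,"ty":-0.0002,"tz":0,"rx":0,"ry":0,"rz":0}]' >/dev/null
NR=3 YMAX=.0005 DMAX=.08 python3 step.py fit
```

```text
t 17.675 th -0.0002 phi -0.0025 cmd -0.0022 q 0.0023 hinge [0.6152 0.0258 0.1322] pitch -0.1195 yaw 0.000 n 571 F [ 0.6  0.1 -8.1]
t 18.100 th -0.0071 phi -0.0025 cmd -0.0022 q -0.0046 hinge [0.6152 0.0258 0.1321] pitch -0.1194 yaw 0.000 n 564 F [ 0.  -0.1 -8.5]
n 6 now th -0.0078 td -0.0211 b 0.0019 w2 4.23 resid mrad [-0.5  1.  -0.1  0.2 -1.   0.4]
ty -0.0022 tz -0.0000 rx 0.023   phi 0.010 y 0.0004 th -0.009
ty -0.0025 tz -0.0000 rx 0.010   phi 0.003 y 0.0009 th -0.007
ty -0.0023 tz -0.0000 rx 0.001   phi -0.002 y 0.0010 th -0.005
ty -0.0019 tz -0.0000 rx -0.001   phi -0.003 y 0.0009 th -0.004
ty -0.0016 tz -0.0000 rx -0.000   phi -0.002 y 0.0007 th -0.003
ty -0.0014 tz -0.0000 rx 0.000   phi -0.002 y 0.0006 th -0.003
ty -0.0012 tz -0.0000 rx 0.000   phi -0.002 y 0.0005 th -0.003
ty -0.0010 tz -0.0000 rx 0.000   phi -0.002 y 0.0004 th -0.003
ty -0.0008 tz -0.0000 rx 0.000   phi -0.002 y 0.0003 th -0.003
ty -0.0009 tz -0.0000 rx 0.001   phi -0.002 y 0.0003 th -0.004
ty -0.0007 tz -0.0000 rx 0.001   phi -0.002 y 0.0002 th -0.004
ty -0.0003 tz -0.0000 rx 0.001   phi -0.002 y 0.0000 th -0.006
qmax -0.018 -0.001
```

```bash
python3 -m jog '[{"tx":0,"ty":-0.0022,"tz":0,"rx":0.023,"ry":0,"rz":0},{"tx":0,"ty":-0.0025,"tz":0,"rx":0.01,"ry":0,"rz":0},{"tx":0,"ty":-0.0023,"tz":0,"rx":0.001,"ry":0,"rz":0}]' >/dev/null
NR=3 python3 step.py
python3 -m jog '[{"tx":0,"ty":0.0004,"tz":0,"rx":-0.002,"ry":0,"rz":0},{"tx":0,"ty":0.0007,"tz":0,"rx":-0.001,"ry":0,"rz":0}]' >/dev/null
NR=2 YMAX=.0005 DMAX=.08 python3 step.py fit
```

```text
t 18.525 th 0.0039 phi -0.0023 cmd -0.0017 q 0.0062 hinge [0.6152 0.0269 0.1322] pitch -0.1194 yaw 0.000 n 573 F [-0.  -0.6 -8.8]
t 18.825 th 0.0174 phi -0.0025 cmd -0.0022 q 0.0199 hinge [0.6152 0.0267 0.1321] pitch -0.1194 yaw 0.001 n 558 F [ 1.  -1.1 -8.6]
n 6 now th 0.0200 td 0.0603 b 0.0026 w2 4.22 resid mrad [ 0.5 -0.6 -1.6  2.3 -0.1 -0.3]
ty 0.0045 tz 0.0000 rx -0.065   phi -0.036 y 0.0002 th 0.025
ty 0.0038 tz 0.0000 rx -0.029   phi -0.017 y -0.0004 th 0.023
ty 0.0033 tz 0.0000 rx -0.002   phi -0.003 y -0.0009 th 0.017
ty 0.0040 tz 0.0000 rx 0.003   phi -0.001 y -0.0014 th 0.011
ty 0.0043 tz 0.0000 rx 0.002   phi -0.001 y -0.0015 th 0.007
ty 0.0042 tz 0.0000 rx -0.000   phi -0.002 y -0.0014 th 0.005
ty 0.0039 tz 0.0000 rx -0.001   phi -0.003 y -0.0012 th 0.004
ty 0.0035 tz 0.0000 rx -0.001   phi -0.003 y -0.0010 th 0.003
ty 0.0031 tz 0.0000 rx -0.001   phi -0.003 y -0.0008 th 0.002
ty 0.0027 tz 0.0000 rx -0.001   phi -0.003 y -0.0006 th 0.001
ty 0.0024 tz 0.0000 rx -0.003   phi -0.004 y -0.0004 th 0.001
ty 0.0015 tz 0.0000 rx -0.001   phi -0.003 y -0.0000 th 0.000
qmax 0.003 0.060
```

```bash
python3 -m jog '[{"tx":0,"ty":0.0045,"tz":0,"rx":-0.065,"ry":0,"rz":0},{"tx":0,"ty":0.0038,"tz":0,"rx":-0.029,"ry":0,"rz":0},{"tx":0,"ty":0.0033,"tz":0,"rx":-0.002,"ry":0,"rz":0}]' >/dev/null
NR=3 python3 step.py
python3 -m jog '[{"tx":0,"ty":0.0007,"tz":0,"rx":0.005,"ry":0,"rz":0}]' >/dev/null
NR=1 YMAX=.0005 DMAX=.08 python3 step.py fit
```

```text
t 19.250 th 0.0073 phi -0.0021 cmd -0.0033 q 0.0094 hinge [0.6152 0.025  0.1322] pitch -0.1195 yaw 0.000 n 555 F [ 0.5  0.2 -7.9]
t 19.425 th -0.0061 phi -0.0006 cmd -0.0006 q -0.0055 hinge [0.6152 0.0241 0.1322] pitch -0.1195 yaw -0.000 n 568 F [ 0.  -0.5 -8. ]
n 7 now th -0.0090 td -0.0666 b 0.0022 w2 4.15 resid mrad [-0.5  3.3 -0.5 -2.9  0.3  0.6]
ty -0.0036 tz -0.0000 rx 0.048   phi 0.024 y -0.0009 th -0.015
ty -0.0030 tz -0.0000 rx 0.019   phi 0.009 y -0.0004 th -0.015
ty -0.0029 tz -0.0000 rx -0.002   phi -0.002 y 0.0001 th -0.011
ty -0.0037 tz -0.0000 rx -0.006   phi -0.004 y 0.0006 th -0.007
ty -0.0041 tz -0.0000 rx -0.005   phi -0.003 y 0.0008 th -0.004
ty -0.0040 tz -0.0000 rx -0.003   phi -0.002 y 0.0007 th -0.003
ty -0.0038 tz -0.0000 rx -0.003   phi -0.002 y 0.0006 th -0.002
ty -0.0036 tz -0.0000 rx -0.003   phi -0.002 y 0.0005 th -0.002
ty -0.0034 tz -0.0000 rx -0.003   phi -0.002 y 0.0004 th -0.001
ty -0.0032 tz -0.0000 rx -0.003   phi -0.002 y 0.0003 th -0.001
ty -0.0031 tz -0.0000 rx -0.002   phi -0.002 y 0.0002 th -0.000
ty -0.0026 tz -0.0000 rx -0.003   phi -0.002 y 0.0000 th -0.000
qmax -0.038 0.002
```

```bash
python3 - <<'E'
import json;S=json.load(open("log.json"));p0=S["knots"][-1][1];S["prop"]=[p0+v*.5236 for v in(.04,.016,-.002,-.004)]+S["prop"][4:];json.dump(S,open("log.json","w"))
E
python3 -m jog '[{"tx":0,"ty":-0.0032,"tz":0,"rx":0.04,"ry":0,"rz":0},{"tx":0,"ty":-0.0028,"tz":0,"rx":0.016,"ry":0,"rz":0},{"tx":0,"ty":-0.0029,"tz":0,"rx":-0.002,"ry":0,"rz":0}]' >/dev/null
NR=3 python3 step.py
python3 -m jog '[{"tx":0,"ty":-0.0009,"tz":0,"rx":-0.002,"ry":0,"rz":0}]' >/dev/null
NR=1 YMAX=.0005 DMAX=.08 python3 step.py fit; python3 pl.py
```

```text
t 19.850 th -0.0096 phi -0.0029 cmd -0.0017 q -0.0068 hinge [0.6152 0.0261 0.1322] pitch -0.1194 yaw 0.000 n 568 F [-0.1 -0.4 -7.9]
t 20.025 th -0.0031 phi -0.0032 cmd -0.0027 q 0.0001 hinge [0.6152 0.0269 0.1322] pitch -0.1194 yaw 0.001 n 564 F [ 0.  -0.6 -8. ]
n 7 now th -0.0036 td 0.0134 b 0.0023 w2 4.09 resid mrad [-1.4 -3.   1.4  2.5  0.8 -1.3]
ty 0.0003 tz 0.0000 rx -0.002   phi -0.004 y 0.0005 th -0.002
ty 0.0004 tz 0.0000 rx -0.000   phi -0.003 y 0.0004 th -0.002
ty 0.0005 tz 0.0000 rx 0.001   phi -0.002 y 0.0003 th -0.002
ty 0.0005 tz 0.0000 rx 0.001   phi -0.002 y 0.0003 th -0.001
ty 0.0007 tz 0.0000 rx 0.001   phi -0.002 y 0.0002 th -0.001
ty 0.0007 tz 0.0000 rx 0.001   phi -0.002 y 0.0002 th -0.001
ty 0.0007 tz 0.0000 rx 0.001   phi -0.002 y 0.0002 th -0.001
ty 0.0009 tz 0.0000 rx 0.001   phi -0.002 y 0.0001 th -0.001
ty 0.0009 tz 0.0000 rx 0.001   phi -0.002 y 0.0001 th -0.001
ty 0.0009 tz 0.0000 rx 0.001   phi -0.002 y 0.0001 th -0.000
ty 0.0009 tz 0.0000 rx 0.001   phi -0.002 y 0.0001 th -0.000
ty 0.0011 tz 0.0000 rx 0.001   phi -0.002 y 0.0000 th -0.000
qmax -0.001 0.002
plate rel slope x -0.0269 y 0.0045 z 0.0113 n 591
```

The reading hold is done: from about 13.3 s to 20.1 s the tilt stayed within 0.02 rad. Now I lay the mast softly onto its + stop.

```bash
python3 -m jog '[{"tx":0,"ty":-0.0045,"tz":0,"rx":0.058,"ry":0,"rz":0},{"tx":0,"ty":-0.0064,"tz":0,"rx":0.074,"ry":0,"rz":0},{"tx":0,"ty":-0.0043,"tz":0,"rx":0.016,"ry":0,"rz":0}]' >/dev/null
NR=3 python3 step.py
python3 -m jog '[{"tx":0,"ty":0.0023,"tz":0,"rx":-0.057,"ry":0,"rz":0}]' >/dev/null
NR=1 QM=.24 YMAX=.0003 DMAX=.03 python3 step.py fit
```

```text
t 20.450 th 0.0462 phi 0.0044 cmd 0.0056 q 0.0419 hinge [0.6152 0.0276 0.1321] pitch -0.1193 yaw -0.001 n 560 F [ 0.5 -0.5 -8.6]
t 20.625 th 0.0875 phi -0.0250 cmd -0.0242 q 0.1125 hinge [0.6152 0.0282 0.1321] pitch -0.1194 yaw -0.000 n 552 F [ 0.2 -0.5 -7.1]
n 8 now th 0.1042 td 0.2759 b 0.0025 w2 4.00 resid mrad [ 1.2  2.1  0.6 -1.2 -3.9  2.7]
ty 0.0025 tz 0.0001 rx -0.057   phi -0.054 y 0.0030 th 0.138
ty 0.0054 tz 0.0001 rx -0.100   phi -0.077 y 0.0027 th 0.161
ty 0.0032 tz 0.0001 rx -0.049   phi -0.050 y 0.0024 th 0.171
ty 0.0023 tz 0.0001 rx -0.020   phi -0.035 y 0.0021 th 0.174
ty 0.0026 tz 0.0001 rx -0.015   phi -0.032 y 0.0018 th 0.174
ty 0.0033 tz 0.0001 rx -0.017   phi -0.033 y 0.0015 th 0.175
ty 0.0040 tz 0.0001 rx -0.019   phi -0.034 y 0.0012 th 0.176
ty 0.0045 tz 0.0001 rx -0.020   phi -0.035 y 0.0010 th 0.178
ty 0.0048 tz 0.0001 rx -0.019   phi -0.034 y 0.0008 th 0.178
ty 0.0052 tz 0.0001 rx -0.018   phi -0.034 y 0.0006 th 0.179
ty 0.0057 tz 0.0001 rx -0.017   phi -0.033 y 0.0003 th 0.180
ty 0.0064 tz 0.0002 rx -0.019   phi -0.034 y 0.0000 th 0.181
qmax 0.133 0.237
```

```bash
python3 -m jog '[{"tx":0,"ty":0.0025,"tz":0,"rx":-0.057,"ry":0,"rz":0},{"tx":0,"ty":0.0054,"tz":0,"rx":-0.1,"ry":0,"rz":0},{"tx":0,"ty":0.0032,"tz":0,"rx":-0.049,"ry":0,"rz":0},{"tx":0,"ty":0.0023,"tz":0,"rx":-0.02,"ry":0,"rz":0}]' >/dev/null
NR=4 python3 step.py
NR=0 QM=.24 YMAX=.0003 DMAX=.03 python3 step.py fit
```

```text
t 21.175 th 0.1218 phi -0.0339 cmd -0.0347 q 0.1557 hinge [0.6152 0.0277 0.1322] pitch -0.1194 yaw 0.000 n 553 F [ 0.4  1.  -8.8]
t 21.225 th 0.1146 phi -0.0338 cmd -0.0347 q 0.1485 hinge [0.6152 0.0273 0.1322] pitch -0.1195 yaw -0.000 n 550 F [ 0.4 -0.6 -8. ]
n 8 now th 0.1066 td -0.1793 b 0.0009 w2 3.26 resid mrad [ 3.4  1.8 -4.2 -1.9  0.8  0.5]
ty -0.0044 tz -0.0002 rx 0.059   phi -0.004 y 0.0027 th 0.084
ty -0.0085 tz -0.0003 rx 0.117   phi 0.027 y 0.0032 th 0.063
ty -0.0121 tz -0.0004 rx 0.169   phi 0.054 y 0.0036 th 0.054
ty -0.0096 tz -0.0003 rx 0.112   phi 0.024 y 0.0039 th 0.064
ty -0.0060 tz -0.0002 rx 0.055   phi -0.006 y 0.0036 th 0.085
ty -0.0022 tz -0.0001 rx -0.003   phi -0.036 y 0.0033 th 0.110
ty -0.0010 tz -0.0000 rx -0.012   phi -0.041 y 0.0029 th 0.129
ty -0.0009 tz -0.0000 rx 0.002   phi -0.034 y 0.0025 th 0.141
ty -0.0006 tz -0.0000 rx 0.011   phi -0.029 y 0.0021 th 0.148
ty 0.0000 tz 0.0000 rx 0.018   phi -0.025 y 0.0016 th 0.152
ty 0.0005 tz 0.0000 rx 0.024   phi -0.022 y 0.0012 th 0.156
ty 0.0019 tz 0.0001 rx 0.016   phi -0.026 y 0.0007 th 0.159
qmax 0.003 0.185
```

```bash
sed -i 's/S\["t0"\]-.01\]/tn_-2.6]/; s/^M=np.array(\[m\[:2\] for m in S\["meas"\]\]);/&tn_=M[-1,0];/; s/(p\[4\]-22.4)\/1.5/(p[4]-23)\/4/; s/p\[6\]-.03/p[6]-.012/; s/p\[2\]\/.004/(p[2]-.002)\/.002/; s/\[.15,-.3,0,4.2,22.4,2.7,.03\]/[M[0,1],-.05,.002,4.2,23,2.8,.012]/' ident.py; python3 ident.py
```

```text
[1.57000e-02 5.26000e-02 2.20000e-03 2.86370e+00 2.25657e+01 2.72150e+00
 1.00000e-03] [-1.6  2.   2.6  1.1 -1.  -3.7 -0.2  0.7  0.3] [[18.825, 0.017], [19.25, 0.007], [19.425, -0.006], [19.85, -0.01], [20.025, -0.003], [20.45, 0.046], [20.625, 0.087], [21.175, 0.122], [21.225, 0.115]]
```

```bash
python3 - <<'E'
import json;S=json.load(open("log.json"));S["target"]=.19;S["w2"]=3.0;S["b"]=.002;json.dump(S,open("log.json","w"))
E
export TAU=.004; QM=.24 YMAX=.0003 DMAX=.05 python3 replan.py
```

```text
n 8 now th 0.1052 td -0.1928 b 0.0018 w2 2.86 resid mrad [ 1.4 -0.2 -2.6  1.1  0.6 -0.3]
ty -0.0062 tz -0.0002 rx 0.096   phi 0.016 y 0.0026 th 0.082
ty -0.0123 tz -0.0004 rx 0.192   phi 0.066 y 0.0031 th 0.068
ty -0.0097 tz -0.0003 rx 0.132   phi 0.034 y 0.0034 th 0.076
ty -0.0053 tz -0.0002 rx 0.036   phi -0.016 y 0.0038 th 0.099
ty -0.0024 tz -0.0001 rx -0.003   phi -0.036 y 0.0034 th 0.122
ty -0.0019 tz -0.0001 rx -0.001   phi -0.035 y 0.0031 th 0.139
ty -0.0016 tz -0.0001 rx 0.008   phi -0.030 y 0.0027 th 0.151
ty -0.0010 tz -0.0000 rx 0.012   phi -0.028 y 0.0023 th 0.159
ty -0.0004 tz -0.0000 rx 0.014   phi -0.027 y 0.0019 th 0.164
ty 0.0003 tz 0.0000 rx 0.017   phi -0.026 y 0.0015 th 0.168
ty 0.0010 tz 0.0000 rx 0.023   phi -0.023 y 0.0010 th 0.170
ty 0.0020 tz 0.0001 rx 0.018   phi -0.025 y 0.0006 th 0.173
qmax 0.003 0.198
```

```bash
export TAU=.004; python3 -m jog '[{"tx":0,"ty":-0.0062,"tz":0,"rx":0.096,"ry":0,"rz":0},{"tx":0,"ty":-0.0123,"tz":0,"rx":0.192,"ry":0,"rz":0},{"tx":0,"ty":-0.0097,"tz":0,"rx":0.132,"ry":0,"rz":0},{"tx":0,"ty":-0.0053,"tz":0,"rx":0.036,"ry":0,"rz":0}]' >/dev/null
NR=4 python3 step.py
NR=0 QM=.24 YMAX=.0003 DMAX=.04 python3 step.py fit
```

```text
t 21.775 th 0.1499 phi -0.0178 cmd -0.0158 q 0.1677 hinge [0.6152 0.0286 0.132 ] pitch -0.1193 yaw -0.001 n 542 F [-0.6 -0.9 -7.6]
t 21.825 th 0.1682 phi -0.0186 cmd -0.0158 q 0.1868 hinge [0.6153 0.0296 0.1322] pitch -0.1197 yaw 0.000 n 544 F [-0.4  0.3 -8.2]
n 8 now th 0.1840 td 0.3593 b 0.0007 w2 3.83 resid mrad [-5.7 -3.6  3.9  5.2 -0.3 -1.7]
ty 0.0413 tz 0.0007 rx -0.099   phi -0.068 y -0.0142 th 0.177
ty 0.0666 tz 0.0011 rx -0.107   phi -0.072 y -0.0266 th 0.176
ty 0.0754 tz 0.0012 rx -0.085   phi -0.060 y -0.0316 th 0.182
ty 0.0773 tz 0.0012 rx -0.072   phi -0.054 y -0.0329 th 0.188
ty 0.0739 tz 0.0012 rx -0.058   phi -0.046 y -0.0316 th 0.194
ty 0.0689 tz 0.0011 rx -0.050   phi -0.042 y -0.0293 th 0.199
ty 0.0632 tz 0.0010 rx -0.044   phi -0.039 y -0.0266 th 0.201
ty 0.0569 tz 0.0009 rx -0.040   phi -0.037 y -0.0236 th 0.203
ty 0.0506 tz 0.0008 rx -0.038   phi -0.036 y -0.0205 th 0.205
ty 0.0443 tz 0.0007 rx -0.036   phi -0.035 y -0.0174 th 0.206
ty 0.0379 tz 0.0006 rx -0.028   phi -0.030 y -0.0144 th 0.208
ty 0.0318 tz 0.0005 rx -0.029   phi -0.031 y -0.0113 th 0.211
qmax 0.204 0.248
```

```bash
export TAU=.004; python3 -m jog '[{"tx":0,"ty":0.0413,"tz":0.0007,"rx":-0.09,"ry":0,"rz":0},{"tx":0,"ty":0.0666,"tz":0.0011,"rx":-0.095,"ry":0,"rz":0},{"tx":0,"ty":0.0754,"tz":0.0012,"rx":-0.075,"ry":0,"rz":0},{"tx":0,"ty":0.077,"tz":0.0012,"rx":-0.05,"ry":0,"rz":0}]' >/dev/null
NR=4 python3 step.py; python3 step.py
```

```text
t 22.375 th 0.1887 phi -0.0408 cmd -0.0535 q 0.2295 hinge [ 0.6152 -0.0085  0.1321] pitch -0.1195 yaw -0.001 n 519 F [ 0.2  0.1 -8.8]
t 22.425 th 0.1924 phi -0.0408 cmd -0.0535 q 0.2332 hinge [ 0.6153 -0.0086  0.1321] pitch -0.1196 yaw -0.001 n 506 F [ 0.4 -0.  -8.3]
```

The mast is now creeping onto the stop. I'll raise the roll to settle it there, then compute the move to the pre-entry pose.

```bash
python3 -m jog '[{"tx":0,"ty":-0.001,"tz":0,"rx":0.02,"ry":0,"rz":0},{"tx":0,"ty":-0.002,"tz":0,"rx":0.04,"ry":0,"rz":0},{"tx":0,"ty":-0.004,"tz":0,"rx":0.08,"ry":0,"rz":0},{"tx":0,"ty":-0.0065,"tz":0,"rx":0.13,"ry":0,"rz":0},{"tx":0,"ty":-0.009,"tz":0,"rx":0.17,"ry":0,"rz":0},{"tx":0,"ty":-0.009,"tz":0,"rx":0.17,"ry":0,"rz":0}]' >/dev/null
python3 step.py; python3 pl.py
cat > tgt.py <<'E'
from m import *
SL=float(__import__("os").environ.get("SL",".125"))
def go(h,yaw,roll,pitch=None,quiet=0):
    Rs,t,o=stand(); e=Q.from_matrix(Rs).as_euler("ZYX"); pitch=e[1] if pitch is None else pitch
    sl=Q.from_euler("y",SL).as_matrix(); off=lambda R:R@[0,0,.036]+R@sl@[.13,0,.0155]
    R2=Q.from_euler("ZYX",[yaw,pitch,roll]).as_matrix(); t2=np.array(h)-off(R2); D=np.diag([1,-1,-1.])
    T=Rs@D; d=T.T@(t2-t)/.5; w=Q.from_matrix(T.T@R2@D).as_rotvec()/(np.pi/6)
    print("hinge now",(t+off(Rs)).round(4),"ypr",e.round(4),"tcp->",t2.round(3)); print("t",d.round(4),"r",w.round(4)); return d,w
def rack(x,y,z,yaw=-.11,o=(.614,.235)):
    c,s=np.cos(yaw),np.sin(yaw); return [o[0]+c*x-s*y,o[1]+s*x+c*y,z]
E
python3 - <<'E'
from tgt import *
d,w=go(rack(-.11,.024,.13),-.11,.05)
t=np.arange(1,21)/20; s=10*t**3-15*t**4+6*t**5
print(np.round(np.outer(s,np.r_[d,w]),3).tolist())
E
```

```text
t 23.225 th 0.2896 phi 0.0466 cmd -0.0535 q 0.2431 hinge [ 0.6153 -0.0072  0.1318] pitch -0.1194 yaw 0.000 n 510 F [ 0.1 -0.1 -8.4]
plate rel slope x -0.0349 y 0.0595 z 0.0103 n 600
hinge now [ 0.6157 -0.0069  0.1287] ypr [ 0.0003 -0.1195  0.0464] tcp-> [0.382 0.286 0.08 ]
t [-0.2129 -0.5843 -0.0012] r [-0.0182  0.0101  0.2089]
[[-0.0, -0.001, -0.0, -0.0, 0.0, 0.0], [-0.002, -0.005, -0.0, -0.0, 0.0, 0.002], [-0.006, -0.016, -0.0, -0.0, 0.0, 0.006], [-0.012, -0.034, -0.0, -0.001, 0.001, 0.012], [-0.022, -0.06, -0.0, -0.002, 0.001, 0.022], [-0.035, -0.095, -0.0, -0.003, 0.002, 0.034], [-0.05, -0.137, -0.0, -0.004, 0.002, 0.049], [-0.068, -0.185, -0.0, -0.006, 0.003, 0.066], [-0.087, -0.238, -0.0, -0.007, 0.004, 0.085], [-0.106, -0.292, -0.001, -0.009, 0.005, 0.104], [-0.126, -0.347, -0.001, -0.011, 0.006, 0.124], [-0.145, -0.399, -0.001, -0.012, 0.007, 0.143], [-0.163, -0.447, -0.001, -0.014, 0.008, 0.16], [-0.178, -0.489, -0.001, -0.015, 0.008, 0.175], [-0.191, -0.524, -0.001, -0.016, 0.009, 0.187], [-0.201, -0.55, -0.001, -0.017, 0.009, 0.197], [-0.207, -0.569, -0.001, -0.018, 0.01, 0.203], [-0.211, -0.579, -0.001, -0.018, 0.01, 0.207], [-0.213, -0.584, -0.001, -0.018, 0.01, 0.209], [-0.213, -0.584, -0.001, -0.018, 0.01, 0.209]]
```

The mast is on its stop. Transporting, with x leading so the mast stays clear of the fork.

```bash
python3 -m jog '[{"tx":-0.002,"ty":-0.001,"tz":0,"rx":0,"ry":0,"rz":0},{"tx":-0.008,"ty":-0.005,"tz":0,"rx":0,"ry":0,"rz":0.002},{"tx":-0.018,"ty":-0.016,"tz":0,"rx":0,"ry":0,"rz":0.006},{"tx":-0.032,"ty":-0.034,"tz":0,"rx":-0.001,"ry":0.001,"rz":0.012},{"tx":-0.05,"ty":-0.06,"tz":0,"rx":-0.002,"ry":0.001,"rz":0.022},{"tx":-0.07,"ty":-0.095,"tz":0,"rx":-0.003,"ry":0.002,"rz":0.034},{"tx":-0.092,"ty":-0.137,"tz":0,"rx":-0.004,"ry":0.002,"rz":0.049},{"tx":-0.114,"ty":-0.185,"tz":0,"rx":-0.006,"ry":0.003,"rz":0.066},{"tx":-0.135,"ty":-0.238,"tz":0,"rx":-0.007,"ry":0.004,"rz":0.085},{"tx":-0.154,"ty":-0.292,"tz":0,"rx":-0.009,"ry":0.005,"rz":0.104},{"tx":-0.17,"ty":-0.347,"tz":-0.001,"rx":-0.011,"ry":0.006,"rz":0.124},{"tx":-0.183,"ty":-0.399,"tz":-0.001,"rx":-0.012,"ry":0.007,"rz":0.143},{"tx":-0.193,"ty":-0.447,"tz":-0.001,"rx":-0.014,"ry":0.008,"rz":0.16},{"tx":-0.2,"ty":-0.489,"tz":-0.001,"rx":-0.015,"ry":0.008,"rz":0.175},{"tx":-0.206,"ty":-0.524,"tz":-0.001,"rx":-0.016,"ry":0.009,"rz":0.187},{"tx":-0.21,"ty":-0.55,"tz":-0.001,"rx":-0.017,"ry":0.009,"rz":0.197},{"tx":-0.212,"ty":-0.569,"tz":-0.001,"rx":-0.018,"ry":0.01,"rz":0.203},{"tx":-0.213,"ty":-0.579,"tz":-0.001,"rx":-0.018,"ry":0.01,"rz":0.207},{"tx":-0.213,"ty":-0.584,"tz":-0.001,"rx":-0.018,"ry":0.01,"rz":0.209},{"tx":-0.213,"ty":-0.584,"tz":-0.001,"rx":-0.018,"ry":0.01,"rz":0.209}]'
python3 step.py; python3 pl.py; python3 - <<'E'
from m import *
import pickle
c=cap("top");cv2.imwrite("pics/pre.png",cv2.resize(c["color"][130:270,190:350],None,fx=4,fy=4,interpolation=cv2.INTER_CUBIC));pickle.dump(c,open("top3.pkl","wb"))
# prongs from the scene camera as cross check
d=np.load("last.npz")
from tgt import *
E
```

```text
clock: 25.78
tcp_pos: [0.3824, 0.2863, 0.0794]
eef_rot: [-3.088, 0.166, -0.189]
contact_force: [-0.4, 0.4, -7.9]
gripper_width: 0.0292
grip_force: 63.6
t 25.775 th 0.2954 phi 0.0503 cmd -0.0535 q 0.2451 hinge [0.5068 0.2706 0.1331] pitch -0.1192 yaw -0.110 n 564 F [-0.4  0.4 -7.9]
plate rel slope x -0.0345 y 0.0509 z 0.0104 n 687
```

View pics/pre.png

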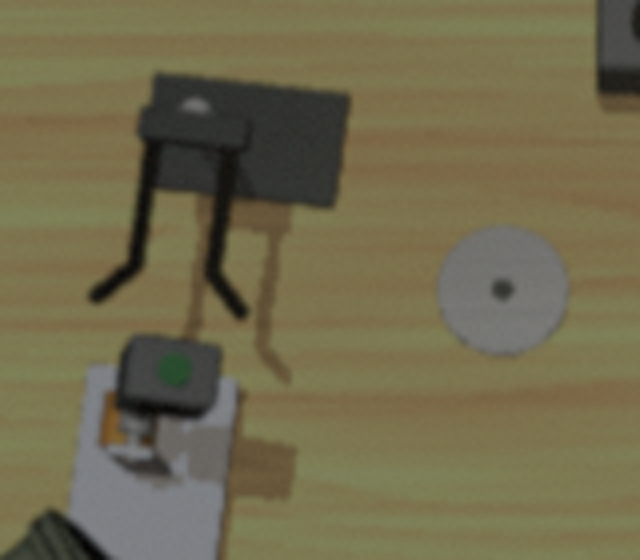

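The stand is straight in front of the mouth, with the head at (172,370) centred between the prong tips at (97,295) and (243,312). Next I lower it, level the pitch and slide in with the leaning rod centred.

```bash
SL=.134 python3 - <<'E'
from tgt import *
go(rack(-.11,.020,.113),-.108,.02,-.134); go(rack(-.05,.020,.113),-.108,.02,-.134); go(rack(0,.020,.113),-.108,.02,-.134)
E
```

```text
hinge now [0.5073 0.2705 0.1287] ypr [-0.1105 -0.1191  0.0501] tcp-> [0.382 0.281 0.062]
t [-0.0028  0.0116  0.0345] r [-0.057   0.0283 -0.0057]
hinge now [0.5073 0.2705 0.1287] ypr [-0.1105 -0.1191  0.0501] tcp-> [0.442 0.275 0.062]
t [0.1163 0.0123 0.0488] r [-0.057   0.0283 -0.0057]
hinge now [0.5073 0.2705 0.1287] ypr [-0.1105 -0.1191  0.0501] tcp-> [0.492 0.269 0.062]
t [0.2156 0.0128 0.0607] r [-0.057   0.0283 -0.0057]
```

```bash
python3 -m jog '[{"tx":0,"ty":0.002,"tz":0.005,"rx":-0.01,"ry":0.004,"rz":0},{"tx":-0.001,"ty":0.005,"tz":0.015,"rx":-0.025,"ry":0.012,"rz":-0.002},{"tx":-0.002,"ty":0.009,"tz":0.026,"rx":-0.045,"ry":0.022,"rz":-0.004},{"tx":-0.003,"ty":0.0116,"tz":0.0345,"rx":-0.057,"ry":0.0283,"rz":-0.0057},{"tx":0.01,"ty":0.0117,"tz":0.036,"rx":-0.057,"ry":0.0283,"rz":-0.0057},{"tx":0.03,"ty":0.0118,"tz":0.0384,"rx":-0.057,"ry":0.0283,"rz":-0.0057},{"tx":0.055,"ty":0.0119,"tz":0.0414,"rx":-0.057,"ry":0.0283,"rz":-0.0057},{"tx":0.085,"ty":0.0121,"tz":0.045,"rx":-0.057,"ry":0.0283,"rz":-0.0057},{"tx":0.116,"ty":0.0123,"tz":0.0488,"rx":-0.057,"ry":0.0283,"rz":-0.0057},{"tx":0.125,"ty":0.0123,"tz":0.0499,"rx":-0.057,"ry":0.0283,"rz":-0.0057}]'
python3 step.py; python3 pl.py; python3 - <<'E'
import numpy as np
from tgt import *
# prongs & rod near z=.19 in rack frame, from the last scene picture
d=np.load("last.npz");import pickle
c=dict(pickle.load(open("scene.pkl","rb")));c["depth"]=d["dep"];P=cloud(c).reshape(-1,3)
c_,s_=np.cos(-.11),np.sin(-.11);L=(P-[.614,.235,0])@np.array([[c_,-s_,0],[s_,c_,0],[0,0,1]])
for x0 in(-.03,-.02,0,.02,.04,.06):
    q=L[(abs(L[:,0]-x0)<.01)&(abs(L[:,1])<.06)&(L[:,2]>.178)&(L[:,2]<.204)]
    for sgn in(-1,1):
        w=q[q[:,1]*sgn>.012]
        if len(w)>3: print(x0,sgn,len(w),w.mean(0).round(4))
for z in(.16,.19,.21):
    q=L[(abs(L[:,0]+.045)<.03)&(abs(L[:,1])<.03)&(abs(L[:,2]-z)<.008)];print("rod",z,len(q),q.mean(0).round(4) if len(q) else "")
E
```

```text
clock: 27.12
tcp_pos: [0.4482, 0.2745, 0.062]
eef_rot: [-3.116, 0.167, -0.213]
contact_force: [-1.0, -0.5, -8.7]
gripper_width: 0.0294
grip_force: 63.6
t 27.125 th 0.2641 phi 0.0209 cmd -0.0535 q 0.2432 hinge [0.5719 0.2602 0.1177] pitch -0.1351 yaw -0.109 n 580 F [-1.  -0.5 -8.7]
plate rel slope x -0.0345 y 0.0200 z 0.0105 n 737
-0.03 -1 29 [-0.0318 -0.0348  0.1928]
-0.03 1 47 [-0.0295  0.0386  0.192 ]
-0.02 -1 27 [-0.0189 -0.0253  0.1935]
-0.02 1 37 [-0.021   0.0338  0.1928]
0 -1 24 [ 0.     -0.0226  0.1921]
0 1 28 [-0.0007  0.0293  0.1924]
0.02 -1 30 [ 0.0206 -0.0227  0.1928]
0.02 1 28 [0.0192 0.0292 0.1926]
0.04 -1 28 [ 0.0403 -0.0233  0.1918]
0.04 1 30 [0.0396 0.0293 0.1927]
0.06 -1 26 [ 0.0609 -0.0234  0.1951]
0.06 1 29 [0.0608 0.0295 0.1929]
rod 0.16 18 [-0.0396  0.0144  0.1576]
rod 0.19 50 [-0.0336  0.0031  0.1913]
rod 0.21 33 [-0.04   -0.0015  0.2098]
```

Prongs and rod measured from the same picture: the slot is centred on my rack frame, and the rod is about 2 mm off centre. Continuing in, then I ease sideways so the −y prong takes the rod, and lower.

```bash
SL=.134 python3 - <<'E'
from tgt import *
P=-.134
go(rack(0,.020,.113),-.109,.02,P); go(rack(0,.020,.106),-.109,.0,P); go(rack(0,.0,.106),-.109,.0,P)
E
```

```text
hinge now [0.5723 0.2601 0.1131] ypr [-0.1086 -0.1348  0.0206] tcp-> [0.492 0.269 0.062]
t [0.0876 0.0011 0.0119] r [-0.0012 -0.0016  0.0008]
hinge now [0.5723 0.2601 0.1131] ypr [-0.1086 -0.1348  0.0206] tcp-> [0.492 0.268 0.055]
t [0.0857 0.0027 0.0258] r [-0.0394 -0.0016  0.0008]
hinge now [0.5723 0.2601 0.1131] ypr [-0.1086 -0.1348  0.0206] tcp-> [0.49  0.249 0.055]
t [0.0856 0.0427 0.025 ] r [-0.0394 -0.0016  0.0008]
```

```bash
python3 -m jog '[{"tx":0.015,"ty":0,"tz":0.002,"rx":0,"ry":0,"rz":0},{"tx":0.04,"ty":0.0005,"tz":0.0055,"rx":0,"ry":0,"rz":0},{"tx":0.065,"ty":0.001,"tz":0.009,"rx":0,"ry":0,"rz":0},{"tx":0.082,"ty":0.001,"tz":0.0112,"rx":0,"ry":0,"rz":0},{"tx":0.087,"ty":0.001,"tz":0.012,"rx":0,"ry":0,"rz":0},{"tx":0.087,"ty":0.0015,"tz":0.016,"rx":-0.012,"ry":0,"rz":0},{"tx":0.086,"ty":0.002,"tz":0.021,"rx":-0.026,"ry":0,"rz":0},{"tx":0.086,"ty":0.0027,"tz":0.0258,"rx":-0.039,"ry":0,"rz":0},{"tx":0.086,"ty":0.006,"tz":0.0257,"rx":-0.039,"ry":0,"rz":0},{"tx":0.086,"ty":0.01,"tz":0.0256,"rx":-0.039,"ry":0,"rz":0},{"tx":0.086,"ty":0.014,"tz":0.0255,"rx":-0.039,"ry":0,"rz":0},{"tx":0.086,"ty":0.018,"tz":0.0255,"rx":-0.039,"ry":0,"rz":0},{"tx":0.086,"ty":0.022,"tz":0.0254,"rx":-0.039,"ry":0,"rz":0},{"tx":0.086,"ty":0.026,"tz":0.0253,"rx":-0.039,"ry":0,"rz":0},{"tx":0.086,"ty":0.03,"tz":0.0252,"rx":-0.039,"ry":0,"rz":0},{"tx":0.086,"ty":0.034,"tz":0.0252,"rx":-0.039,"ry":0,"rz":0},{"tx":0.086,"ty":0.038,"tz":0.0251,"rx":-0.039,"ry":0,"rz":0},{"tx":0.086,"ty":0.041,"tz":0.025,"rx":-0.039,"ry":0,"rz":0},{"tx":0.086,"ty":0.0427,"tz":0.025,"rx":-0.039,"ry":0,"rz":0},{"tx":0.086,"ty":0.0427,"tz":0.025,"rx":-0.039,"ry":0,"rz":0}]'
python3 step.py; python3 pl.py; python3 step.py
python3 - <<'E'
import numpy as np
from tgt import *
d=np.load("last.npz");P=(d["L"].reshape(-1,3).astype(float))
# absolute plate fit in world
import pickle
c=dict(pickle.load(open("scene.pkl","rb")));c["depth"]=d["dep"];W=cloud(c).reshape(-1,3)
o=readout.observe()["tcp_pos"];c_,s_=np.cos(-.109),np.sin(-.109);L=(W-[o[0],o[1],0])@np.array([[c_,-s_,0],[s_,c_,0],[0,0,1]])
A=L[(L[:,0]>-.02)&(L[:,0]<.165)&(abs(L[:,1])<.05)&(L[:,2]>.003)&(L[:,2]<.03)]
for tol in(.008,.005,.004,.004):
    G=np.c_[A[:,:2],np.ones(len(A))];k=np.linalg.lstsq(G,A[:,2],rcond=None)[0];A=A[abs(A[:,2]-G@k)<tol]
print("plate dz/dx %.4f dz/dy %.4f z at grip %.4f"%tuple(k),len(A))
B=L[(abs(L[:,1]-.12)<.03)&(L[:,0]>0)&(L[:,0]<.1)&(L[:,2]<.02)];print("bench z",np.median(B[:,2]))
E
```

```text
clock: 29.68
tcp_pos: [0.4883, 0.2487, 0.0548]
eef_rot: [3.123, -0.168, 0.21]
contact_force: [-1.0, 0.2, -8.1]
gripper_width: 0.0292
grip_force: 63.6
t 29.675 th 0.1390 phi -0.0001 cmd -0.0535 q 0.1391 hinge [0.6122 0.2353 0.1104] pitch -0.1343 yaw -0.108 n 605 F [-1.   0.2 -8.1]
plate rel slope x -0.0348 y -0.0011 z 0.0106 n 789
t 29.725 th 0.1399 phi -0.0001 cmd -0.0535 q 0.1400 hinge [0.6122 0.2354 0.1104] pitch -0.1343 yaw -0.108 n 606 F [-0.6  0.8 -8.4]
plate dz/dx -0.0008 dz/dy 0.0025 z at grip 0.0167 773
bench z -0.000563030057437075
```

```bash
python3 -m jog '[{"tx":-0.0004,"ty":0,"tz":0.003,"rx":0,"ry":0,"rz":0},{"tx":-0.0008,"ty":0,"tz":0.006,"rx":0,"ry":0,"rz":0},{"tx":-0.001,"ty":0,"tz":0.008,"rx":0,"ry":0,"rz":0},{"tx":-0.0012,"ty":0,"tz":0.0095,"rx":0,"ry":0,"rz":0},{"tx":-0.0012,"ty":0,"tz":0.0095,"rx":0,"ry":0,"rz":0}]'
python3 - <<'E'
from m import *
o=readout.observe();print(o["tcp_pos"],o["contact_force"].round(2),o["torque"].round(2))
E
```

```text
clock: 30.4
tcp_pos: [0.4883, 0.2487, 0.0499]
eef_rot: [3.123, -0.168, 0.21]
contact_force: [-0.7, 0.8, -8.2]
gripper_width: 0.0291
grip_force: 63.6
[0.48829665 0.24872987 0.04994919] [-0.66  0.84 -8.25] [0.1  0.84 0.  ]
```

```bash
python3 -m jog '[{"tx":-0.0001,"ty":0,"tz":0.001,"rx":0,"ry":0,"rz":0},{"tx":-0.0002,"ty":0,"tz":0.002,"rx":0,"ry":0,"rz":0},{"tx":-0.0003,"ty":0,"tz":0.003,"rx":0,"ry":0,"rz":0},{"tx":-0.0003,"ty":0,"tz":0.003,"rx":0,"ry":0,"rz":0}]'
python3 step.py;python3 - <<'E'
from m import *
o=readout.observe();print(o["tcp_pos"],o["contact_force"].round(2),o["torque"].round(2))
E
```

```text
clock: 30.9
tcp_pos: [0.4885, 0.2489, 0.0494]
eef_rot: [3.123, -0.168, 0.211]
contact_force: [-5.1, -0.2, 4.3]
gripper_width: 0.0291
grip_force: 65.3
t 30.900 th 0.1319 phi 0.0003 cmd -0.0535 q 0.1316 hinge [0.6123 0.2355 0.1051] pitch -0.1349 yaw -0.108 n 607 F [-5.1 -0.2  4.3]
[0.48847301 0.24887889 0.04944147] [-4.52 -1.46  5.59] [-0.31  1.36 -0.08]
```

```bash
python3 -m jog '[{"tx":0,"ty":0,"tz":0,"rx":0,"ry":0,"rz":0},{"tx":0,"ty":0,"tz":0,"rx":0,"ry":0,"rz":0},{"tx":0,"ty":0,"tz":0,"rx":0,"ry":0,"rz":0},{"tx":0,"ty":0,"tz":0,"rx":0,"ry":0,"rz":0},{"tx":0,"ty":0,"tz":0,"rx":0,"ry":0,"rz":0},{"tx":0,"ty":0,"tz":0,"rx":0,"ry":0,"rz":0}]' 0
python3 step.py
python3 -m jog '[{"tx":0,"ty":0,"tz":-0.01,"rx":0,"ry":0,"rz":0},{"tx":0,"ty":0,"tz":-0.03,"rx":0,"ry":0,"rz":0},{"tx":0,"ty":0,"tz":-0.06,"rx":0,"ry":0,"rz":0},{"tx":0,"ty":0,"tz":-0.1,"rx":0,"ry":0,"rz":0},{"tx":0,"ty":0,"tz":-0.15,"rx":0,"ry":0,"rz":0},{"tx":-0.02,"ty":0,"tz":-0.2,"rx":0,"ry":0,"rz":0},{"tx":-0.06,"ty":0,"tz":-0.25,"rx":0,"ry":0,"rz":0},{"tx":-0.08,"ty":0,"tz":-0.27,"rx":0,"ry":0,"rz":0},{"tx":-0.08,"ty":0,"tz":-0.27,"rx":0,"ry":0,"rz":0}]' 0
python3 - <<'E'
from m import *
import pickle
for i in range(2): print(theta(-.108,np.array([.612,.2355,.1])))
d=np.load("last.npz");c=dict(pickle.load(open("scene.pkl","rb")));c["depth"]=d["dep"];W=cloud(c).reshape(-1,3)
c_,s_=np.cos(-.108),np.sin(-.108);L=(W-[.4836,.2495,0])@np.array([[c_,-s_,0],[s_,c_,0],[0,0,1]])
A=L[(L[:,0]>.02)&(L[:,0]<.165)&(abs(L[:,1])<.05)&(L[:,2]>.003)&(L[:,2]<.03)]
for tol in(.008,.005,.004,.004):
    G=np.c_[A[:,:2],np.ones(len(A))];k=np.linalg.lstsq(G,A[:,2],rcond=None)[0];A=A[abs(A[:,2]-G@k)<tol]
print("plate dz/dx %.4f dz/dy %.4f z %.4f"%tuple(k),len(A))
im=d["col"];cv2.imwrite("pics/end.png",cv2.resize(im[190:380,230:430],None,fx=3.1,fy=3.1,interpolation=cv2.INTER_CUBIC))
E
```

```text
clock: 31.7
tcp_pos: [0.4885, 0.2487, 0.0485]
eef_rot: [3.123, -0.168, 0.21]
contact_force: [0.2, -0.2, 0.3]
gripper_width: 0.0854
grip_force: 0.0
t 31.700 th 0.1291 phi -0.0001 cmd -0.0535 q 0.1292 hinge [0.6123 0.2354 0.1042] pitch -0.1344 yaw -0.108 n 614 F [ 0.2 -0.2  0.3]
clock: 32.88
tcp_pos: [0.4309, 0.2552, 0.1779]
eef_rot: [3.124, -0.167, 0.213]
contact_force: [0.7, -0.2, -0.8]
gripper_width: 0.0853
grip_force: 0.0
(0.12787837909707925, 649)
(0.12565695257878484, 651)
plate dz/dx -0.0031 dz/dy -0.0063 z 0.0113 617
```

View pics/end.png

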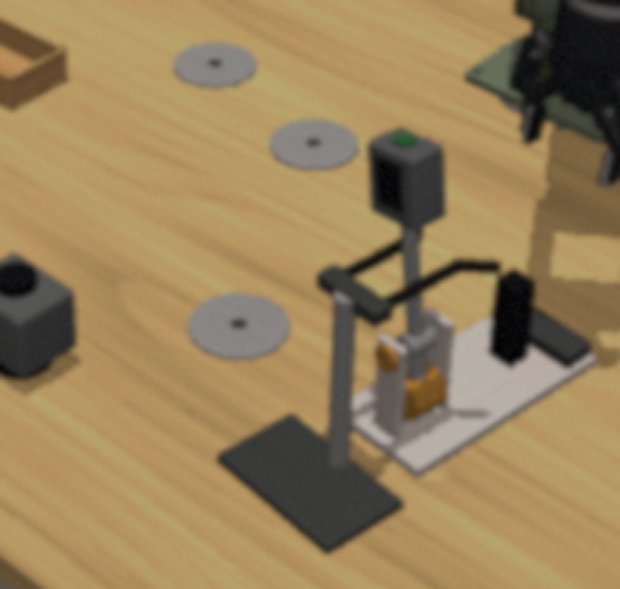

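The stand is flat on the bench at about (470,390). The mast, head at (405,180), stands between the prongs and rests on one at 0.127 rad. The gripper is clear at (575,80).

```bash
python3 -c "from station import close_job; print(close_job())"
```

```text
the job is handed in; nothing more can be done
None
```

I handed the job in at about 33 s on the robot's clock: I held the mast balanced (within about 0.02 rad of plumb, hinge within about 2 mm of the disc centre) for nearly 7 s, then parked the stand flat in the rack with the mast resting at 0.127 rad against a prong and the gripper clear; the stand slipped about 0.13 rad nose-down in the pads on the way (I levelled it before the hold), and the first try at raising the mast overran and took some fast corrections, but my estimates show it never hit its far stop.

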